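# Hang the window gauge on the hook deep in the low locker

## Robot

A 6-joint arm with a two-finger parallel gripper is mounted at the origin on a cart in front of the work surface, level with it; the furniture and walls round the work are solid. World frame = base frame: x ahead of the robot, y to its left, z up, the work surface at z = 0. Lengths are in m, angles in rad, forces in N, time in s.
With the tool pointing down it reaches from about 0.35 to 0.85 m from the base axis. Payload 8.1 kg.
Tool frame: the origin (TCP) lies at the very end of the fingers, on their centre line; the grasp point (between the pads) lies 19 mm behind it; z points along the fingers, y is the direction in which the jaws open and shut (so a half turn about z gives the same grasp; the last joint's range is limited). The gripper opens to 93 mm and grips with 3 to 60 N. Pads are 15 mm wide; open, the fingers measure 128 mm over their backs; the gripper's body (75 mm by 188 mm) begins 65 mm behind the grasp point.
Start: joints at [-1.291, 0.13, 1.488, -0, 1.523, -0.085], TCP at [0.214, -0.561, 0.219] pointing down, gripper open.
Joint ranges: [-2.96, 2.96], [-0.89, 2.26], [0.02, 2.5], [-1.34, 4.48], [0, 2.73], [-2.66, 2.66]. Speed limits (rad/s): [2.39, 2.39, 2.79, 3.14, 3.14, 3.14].

## Interface

Orientations are given as a rotation vector (axis times angle).
In Python, from plant import robot gives the robot as it stands.
- The arm moves only by the shell command python3 -m pendant 'ROWS' [OPENING] [FORCE]. ROWS is JSON, a list of rows, each an object with "delta_pos": the shift along the tool's x, y, z in m, a list of three; "spin": the turn about the tool's z in rad. In form: [{"delta_pos": [dx, dy, dz], "spin": spin}, ...]. A call has 1 to 10 rows; each row is the pose to reach, as a shift and turn from the pose measured when the call began, along the tool's axes at that moment; what a row does not reach only later rows make up. A row lasts 1/10 s, in which the tool goes at most 50 mm and 8.59 degrees, less where a joint would pass 70% of its speed; a pose out of reach is approached as far as the arm can. A call with a gripper value outside its range is refused whole. OPENING is the closure, from -1 (fully open) to 1 (shut), set as the call begins (- or left out, the last holds). The fingers move at their own pace and stop on an object; FORCE is the grip in N (left out, the last holds). Time passes only in rows, so rows that repeat a pose let the fingers close. It gives the time, the measured TCP pose, the force and the opening at its end, in the units of the state.
- robot.read_state(): the state, without advancing time (a new reading comes with each control period).
- robot.read_camera(name): name is "scene" or "top" or "wrist"; returns a dict with "color" (400x640x3 uint8, blue, green, red), "camera_matrix" (3x3 intrinsics, pixels), "R" (3x3) and "t" (3): a world point X has camera coordinates R X + t. Camera axes: x right, y down, z forward; pixel columns grow to the right and rows downward; lengths in m; the calibration is good to about 2 mm. A picture is of the moment at which its call begins. There is no depth.
- robot.close_job(): hands the job in, once; it reports no verdict.
Trained networks look in the newest picture that a camera, given by its name, has taken for a name from the list of things; names that differ only in an ending like _2 or _b are one class to them, and where a whole thing is asked for, a point or a joint stands for the part that bears it (a point fixed in the world has none). Each returns a list of dicts, best first, with "score" (0 to 1); they miss things now and then, are a little off and sometimes report something else, mostly with a low value. They report only what shows in the picture. A call takes as long as a camera call. They do not tell look-alikes from the thing itself.
- robot.outline_of(camera, label): "mask" (400x640 bool, what is visible of it).
- robot.mark_of(camera, label): "location" ([x, y, z] in m, in the coordinates of the camera as it stood for that picture, good to about 4 mm: a listed point, or the origin of a listed thing).
The state is a dict: "t": time; "q": joint angles; "dq": joint speeds; "joint_torque": joint torques, N m; "tool_pos": TCP position; "orientation": TCP orientation; "force": force on the tool from outside, world axes, zero at the start; "wrist_torque": the same for the moment, N m; "opening": finger opening in m.
Only numpy, scipy, OpenCV 4.12 (cv2) and the standard library are available. Lean on these libraries where they do the work, as an engineer would, in place of code of your own. Each camera call takes 0.05 s, during which the arm holds its last target.

## Task

Pick up the long-handled window gauge and hang it up in the low locker: pass its window end in under the front panel, tilt it up over the upturned tip of the hook inside, and let it down so that the far bar of the window rests on the hook's arm behind the tip and the rod rests on the sill. How far back the hook is clamped has to be felt for: do this gently, nothing may be rammed against the locker or its hook; leave the jar, the plug and the nut where they are.

Things in the scene. Friction and masses are not known exactly. Their poses are not given: they have to be found in the camera images.
- gauge: Window gauge, about 0.2 kg, lying flat: black handle 80 long, 22 wide, 24 high; straight steel rod 7 mm thick from it to a flat rectangular steel window frame. Origin: middle of the handle's underside; +x along the rod to the window, +z up. Rod axis and frame mid-plane at z = 4 mm. Centre of mass about 140 mm ahead of the origin, so grip the handle firmly.
- end_bar (a point): Centre of the gauge's far window bar, at 195, 0, 4 mm from the gauge's origin; axes of the gauge. The frame is 46 wide (y), 8 thick (z), of bars 8 mm wide: near bar x 165 to 173, far bar x 191 to 199; the opening between them, 18 (x) by 30 (y), goes right through in z.
- locker: Low grey steel locker, fixed, 155 deep, 140 wide, 169 high, on skids. Origin: table height, under the middle of its front face; +x leads level into it, +z up. Inside, floor at z = 34, roof underside at z = 165 mm. It must not be rammed: neither gauge nor robot may press on it or its hook with more than 20 N.
- opening (a point): Middle of the locker's front opening (86 mm above the table, in the front face; axes of the locker). The opening is 134 wide and reaches only from the sill's top at z = 64 mm to the front panel's lower edge at z = 108 mm over the table (both 3 mm thick). The hook's tip inside is only 2 mm lower than that edge, so the gauge passes over it only window end up.
- rail (a point): Mid-length of the rail under the locker's roof, 87 mm behind the front face; NOT the hook's own place. A hook 12 wide hangs from it on the middle plane (y = 0): level arm, top 85 and underside 79 mm over the table, its front end turned straight up as a tip 8 mm thick, top at 106 mm, flat front face to the opening. Behind the tip the arm is free for 24 mm, then a riser.
- hang (a point): Point 89 mm over the table below the middle of the rail, at the height of the far bar's centre when it lies on the hook's arm. The hook is clamped anywhere along the rail: its tip's centre lies 60 to 115 mm behind the front face. This is not measured: feel for it, e.g. slide the far bar softly against the tip's front face. The hook springs along x, 4000 N/m, up to 4 mm.
- jar: Paste jar with blue lid, 60 mm diameter, 68 high; a bystander. Origin: middle of its underside.
- plug: Turned steel plug 38 mm in diameter with a T pin on top, 69 high; a bystander. Origin: middle of its underside.
- nut: Hex nut, 30 mm across flats, 16 high; a bystander. Origin: middle of its underside.
There are look-alikes about, which are no part of the job. Of the things like the gauge, leave any that is white; of the rest the larger one is meant.

How it is judged:
On the way:
1. the far window bar is inside the locker, above the height of the hook's tip (x of end_bar in the frame of locker above 0.045 m and z of end_bar in the frame of locker above 0.107 m).
At the end, for the whole second after the job is handed in: The gauge hangs at rest, released: its far window bar lies on the hook's arm behind the tip (bar centre 84 to 95 mm above the table, within 11 mm of the locker's middle plane and more than 60 mm behind the front face), the window lies flat to within 0.6 rad (x of end_bar in the frame of locker above 0.06 m and z of end_bar in the frame of locker between 0.084 and 0.095 m and y of end_bar in the frame of locker between -0.011 and 0.011 m and angle between gauge's own z axis and vertical below 0.6 rad and linear speed of gauge below 0.02 m/s); the robot touches nothing.
It fails at once if the gauge presses on the locker or its hook with more than 20 N (contact force between gauge and locker above 20 N).
It fails at once if the robot presses on the locker or its hook with more than 20 N (contact force between any of the arm, the fingers and locker above 20 N).
It fails at once if the jar is shifted by more than 20 mm (distance of jar from where it was at the start of the episode above 0.02 m).
It fails at once if the plug is shifted by more than 20 mm (distance of plug from where it was at the start of the episode above 0.02 m).
It fails at once if the nut is shifted by more than 20 mm (distance of nut from where it was at the start of the episode above 0.02 m).
It also fails if it takes over 51 s, if anything falls off the work surface, if the arm or the gripper's body presses on something with over 40 N, if the wrist force passes 120 N, or if a joint passes its speed limit or range.

## Working session

There is one attempt and no reset: what is moved stays moved. The work goes in short steps, Python scripts to look and compute and a shell command to move; the robot and the scene stay as the last step left them, time stands still between calls to the robot, and variables do not carry over. Pictures are saved under pics/ and viewed, and the job is handed in when it is done.

```bash
mkdir -p pics; ls; python3 - <<'E'
from plant import robot
import cv2
s=robot.read_state()
for k,v in s.items(): print(k,v)
for c in("scene","top","wrist"):
    d=robot.read_camera(c); cv2.imwrite(f"pics/{c}0.png",d["color"])
    print(c,d["camera_matrix"].tolist(),d["R"].round(4).tolist(),d["t"].round(4).tolist())
E
```

```text
pics
t 0.0
q [-1.29141315e+00  1.31136628e-01  1.48928372e+00  1.31595856e-05
  1.52300996e+00 -8.54030891e-02]
dq [ 1.21668768e-03  3.47034083e-05 -2.16231971e-03  3.26008724e-04
  5.94732518e-04  8.30809674e-04]
joint_torque [ 6.62288357e-05 -5.59847617e+01 -4.91747940e+01  7.69971055e-02
  3.56530782e-02 -1.87201431e-04]
tool_pos [ 0.21391429 -0.55995573  0.21759968]
orientation [-3.08768151e+00 -5.69500185e-01  2.58831387e-04]
force [ 0.633778   -0.41536669  0.80398296]
wrist_torque [-0.0146801   0.0033833   0.00651038]
opening 0.0929782568017094
scene [[387.10572163797247, 0.0, 320.51046498632564], [0.0, 387.10572163797247, 202.78045138436488], [0.0, 0.0, 1.0]] [[0.8173, -0.5761, 0.006], [-0.4002, -0.5752, -0.7134], [0.4145, 0.5807, -0.7007]] [-0.5578, 0.2372, 1.3814]
top [[414.8993385870268, 0.0, 314.81042120013495], [0.0, 414.8993385870268, 204.3418244985116], [0.0, 0.0, 1.0]] [[0.0263, -0.9996, 0.0033], [-0.9795, -0.0265, -0.1996], [0.1996, 0.0021, -0.9799]] [-0.1654, 0.6096, 1.3498]
wrist [[295.6191671361353, 0.0, 321.44195912025435], [0.0, 295.6191671361353, 196.07249663099222], [0.0, 0.0, 1.0]] [[0.3574, -0.934, -0.0024], [-0.9, -0.345, 0.2664], [-0.2497, -0.0931, -0.9638]] [-0.5994, -0.0316, 0.3905]
```

View pics/scene0.png

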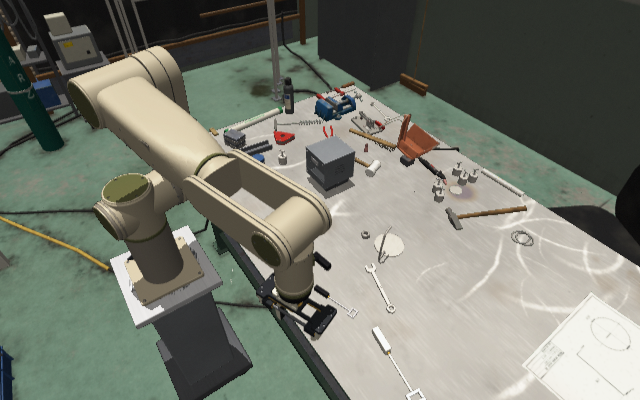

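View pics/top0.png

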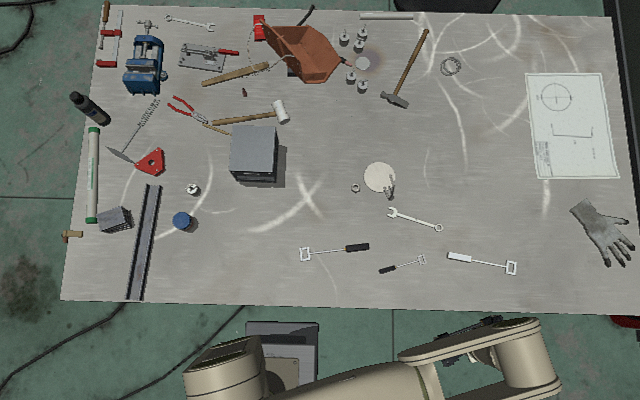

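View pics/wrist0.png

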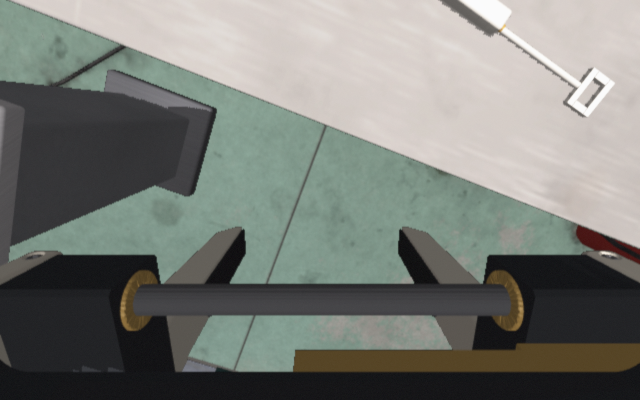

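```bash
python3 - <<'E'
from plant import robot
import numpy as np
cams={}
for c in("scene","top","wrist"):
    d=robot.read_camera(c); K,R,t=d["camera_matrix"],d["R"],d["t"]
    for l in("gauge","end_bar","locker","opening","rail","hang","jar","plug","nut"):
        for m in robot.mark_of(c,l)[:4]:
            p=np.array(m["location"]); w=R.T@(p-t); px=K@p; 
            print(c,l,round(m["score"],2),w.round(4),(px[:2]/px[2]).round(0))
E
```

```text
scene gauge 0.74 [ 4.468e-01 -6.430e-01 -5.000e-04] [378. 342.]
scene gauge 0.68 [ 0.4041 -0.4017  0.0006] [322. 293.]
scene gauge 0.65 [ 0.475  -0.2992 -0.0005] [321. 263.]
scene gauge 0.17 [0.779  0.0554 0.1679] [332. 149.]
scene end_bar 0.73 [ 0.445  -0.5259  0.0046] [354. 313.]
scene locker 0.8 [0.6965 0.062  0.0033] [315. 185.]
scene opening 0.82 [0.6948 0.0608 0.088 ] [315. 170.]
scene opening 0.28 [0.7782 0.0569 0.1668] [332. 149.]
scene rail 0.97 [0.7778 0.0585 0.1683] [331. 148.]
scene hang 0.65 [0.7798 0.054  0.0906] [332. 163.]
scene jar 0.48 [0.5472 0.3008 0.0008] [259. 169.]
scene jar 0.31 [ 0.6908 -0.2875 -0.0014] [365. 236.]
scene plug 0.52 [6.683e-01 2.826e-01 4.000e-04] [283. 162.]
scene nut 0.51 [ 6.867e-01 -2.858e-01  5.000e-04] [364. 235.]
top gauge 0.9 [ 0.4758 -0.2958 -0.0015] [356. 248.]
top gauge 0.46 [ 0.4031 -0.4026  0.0011] [387. 270.]
top end_bar 0.88 [ 0.448  -0.1052  0.0044] [301. 254.]
top end_bar 0.8 [ 0.4184 -0.8428  0.0061] [515. 269.]
top end_bar 0.62 [ 0.4463 -0.5314  0.0072] [424. 258.]
top locker 0.65 [ 0.6953  0.0564 -0.0024] [258. 184.]
top opening 0.9 [0.7008 0.0601 0.0898] [254. 176.]
top rail 0.64 [0.788  0.0574 0.163 ] [253. 144.]
top jar 0.91 [0.5509 0.3059 0.001 ] [185. 222.]
top plug 0.64 [0.6657 0.2849 0.0014] [194. 190.]
top plug 0.48 [ 0.4469 -0.1077  0.0018] [302. 255.]
top nut 0.41 [ 0.6899 -0.2886  0.0027] [354. 188.]
wrist gauge 0.84 [ 0.4526 -0.649  -0.0011] [467.   9.]
wrist end_bar 0.73 [ 0.4191 -0.8408  0.0033] [595. 100.]
```

The scene shows three gauges. The white one (scene, around 400,365) and the small black one (top, 400,264) are look-alikes. The large black-handled one (top: handle 356,248, window 303,254) is the target. The locker's roof is at about 255,150 in top. Next I'll refine its pose and the gauge's.

```bash
python3 - <<'E'
from plant import robot
import cv2,numpy as np
t=robot.read_camera("top");s=robot.read_camera("scene")
def crop(i,x,y,w,h,f,n): cv2.imwrite(n,cv2.resize(i[y:y+h,x:x+w],None,fx=f,fy=f,interpolation=cv2.INTER_CUBIC))
crop(t["color"],220,115,75,80,7,"pics/lock_top.png")
crop(s["color"],295,125,70,75,8,"pics/lock_sc.png")
crop(t["color"],290,235,90,35,8,"pics/g_top.png")
def proj(d,P):
    p=d["camera_matrix"]@(d["R"]@np.array(P)+d["t"]);return p[:2]/p[2]
for yaw in(0,-.04,-.08):
  c,si=np.cos(yaw),np.sin(yaw)
  print(yaw,[proj(t,(.696+c*a-si*b,.06+si*a+c*b,.169)).round(1).tolist() for a,b in((0,-.07),(0,.07),(.155,.07),(.155,-.07))])
E
```

```text
0 [[272.0, 171.2], [228.1, 170.1], [231.4, 124.4], [274.2, 125.5]]
-0.04 [[272.0, 172.1], [228.2, 169.2], [233.3, 123.6], [276.1, 126.4]]
-0.08 [[271.9, 172.9], [228.3, 168.4], [235.3, 123.0], [277.9, 127.3]]
```

View pics/lock_top.png

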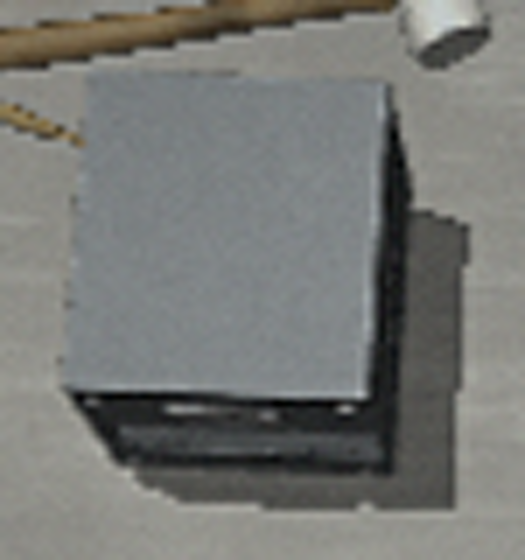

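View pics/lock_sc.png

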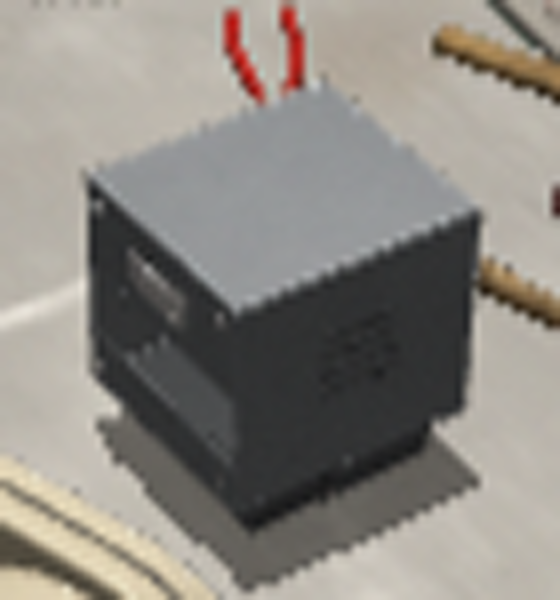

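View pics/g_top.png

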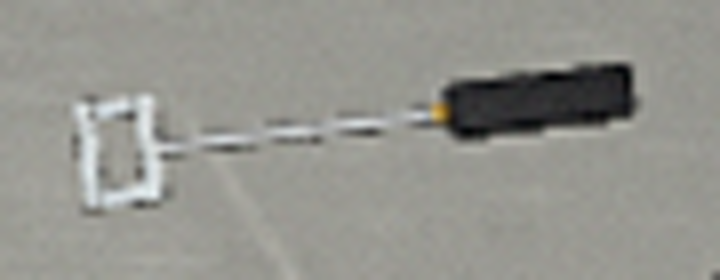

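```bash
cat > h.py <<'E'
import numpy as np, json
from plant import robot
from scipy.optimize import least_squares
from scipy.spatial.transform import Rotation as Ro
def proj(d,P):
    p=np.atleast_2d(P)@d["R"].T+d["t"]; p=p@d["camera_matrix"].T; return p[:,:2]/p[:,2:]
def ray(d,uv,z):
    r=d["R"].T@np.linalg.inv(d["camera_matrix"])@np.array([uv[0],uv[1],1.]); C=-d["R"].T@d["t"]
    return C+r*(z-C[2])/r[2]
E
python3 - <<'E'
from h import *
t=robot.read_camera("top");s=robot.read_camera("scene")
T=np.array([[66,388],[370,398],[390,82],[87,72]])/7+[220,115]-.43
S=np.array([[85,175],[240,310],[480,215],[325,85]])/8+[295,125]-.44
L=np.array([(0,.07),(0,-.07),(.155,-.07),(.155,.07)])
def P(v):
    c,si=np.cos(v[2]),np.sin(v[2]);R=np.array([[c,-si],[si,c]])
    return np.c_[L@R.T+v[:2],np.full(4,.169)]
for nm,f in(("both",lambda v:np.r_[(proj(t,P(v))-T).ravel(),(proj(s,P(v))-S).ravel()]),("top",lambda v:(proj(t,P(v))-T).ravel()),("sc",lambda v:(proj(s,P(v))-S).ravel())):
    r=least_squares(f,[.696,.06,0]);print(nm,r.x.round(4),np.abs(r.fun).max().round(2))
for n,uv,z in(("farbar mid",(87,157),.008),("nearbar mid",(150,148),.008),("handle back mid",(632,91),.024),("handle front mid",(450,110),.024)):
    print(n,ray(t,np.array(uv)/8+[290,235]-.44,z).round(4))
E
```

```text
both [ 0.6943  0.0588 -0.0099] 0.73
top [ 0.6949  0.058  -0.0058] 0.35
sc [ 0.6933  0.0604 -0.0193] 0.67
farbar mid [ 0.448 -0.104  0.008]
nearbar mid [ 0.4526 -0.131   0.008 ]
handle back mid [ 0.4811 -0.3369  0.024 ]
handle front mid [ 0.4709 -0.2591  0.024 ]
```

```bash
cat >> h.py <<'E'
def plan(p,yaw):
    s=robot.read_state(); R=Ro.from_rotvec(s["orientation"]).as_matrix()
    y0=np.arctan2(R[1,0],R[0,0]); d=R.T@(np.array(p)-s["tool_pos"])
    sp=-((yaw-y0+np.pi)%(2*np.pi)-np.pi)
    print("t",round(s["t"],2),"pos",s["tool_pos"].round(4),"yaw",y0.round(4),"zax",R[:,2].round(4),"F",s["force"].round(2),"T",s["wrist_torque"].round(3),"op",round(s["opening"],4)); print("delta",d.round(4),"spin",sp.round(4))
E
python3 -c "
from h import *
plan([.476,-.298,.15],np.radians(98.1))"
```

```text
t 1.85 pos [ 0.2141 -0.5605  0.2186] yaw 0.3648 zax [-0. -0. -1.] F [0.23 0.13 0.51] T [-0.016 -0.045  0.035] op 0.0929
delta [ 0.3383 -0.1518  0.0686] spin -1.3473
```

```bash
python3 -m pendant '[{"delta_pos":[0.045,-0.02,0.007],"spin":-0.14},{"delta_pos":[0.09,-0.04,0.014],"spin":-0.28},{"delta_pos":[0.135,-0.06,0.021],"spin":-0.42},{"delta_pos":[0.18,-0.08,0.03],"spin":-0.56},{"delta_pos":[0.22,-0.1,0.04],"spin":-0.7},{"delta_pos":[0.26,-0.12,0.05],"spin":-0.84},{"delta_pos":[0.3,-0.14,0.06],"spin":-0.98},{"delta_pos":[0.338,-0.152,0.068],"spin":-1.12},{"delta_pos":[0.338,-0.152,0.068],"spin":-1.26},{"delta_pos":[0.338,-0.152,0.068],"spin":-1.347}]'
python3 - <<'E'
from h import *; import cv2
d=robot.read_camera("wrist");cv2.imwrite("pics/w1.png",d["color"]); plan([.476,-.298,.003],np.radians(98.1))
np.savez("w1.npz",**{k:d[k] for k in("camera_matrix","R","t")})
E
```

```text
t: 2.85
tool_pos: [0.4764, -0.2964, 0.1501]
orientation: [-2.049, -2.38, 0.0]
force: [0.5, 0.1, -0.6]
opening: 0.0931
t 2.9 pos [ 0.4761 -0.2971  0.1504] yaw 1.723 zax [-4.e-04  2.e-04 -1.e+00] F [-0.97  0.06 -0.16] T [-0.063 -0.04  -0.036] op 0.0929
delta [-0.001  -0.0002  0.1474] spin 0.0108
```

View pics/w1.png

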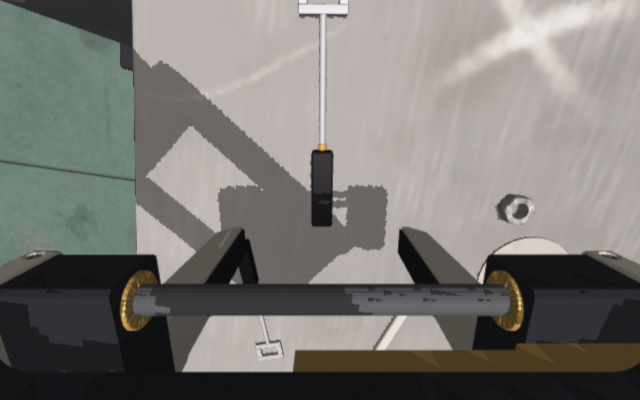

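```bash
python3 - <<'E'
from h import *
d=dict(np.load("w1.npz"))
f=ray(d,(322,152),.024);b=ray(d,(321.7,225.5),.0);n=ray(d,(323,12),.008)
print(f,b,n,np.degrees(np.arctan2(*(n-b)[1::-1])),b[:2]+40*.001*(n-b)[:2]/np.linalg.norm((n-b)[:2]))
E
```

```text
[ 0.47132502 -0.25875003  0.024     ] [ 0.48397655 -0.34418183  0.        ] [ 0.45327191 -0.13339147  0.008     ] 98.28766324167457 [ 0.47821083 -0.30459956]
```

```bash
python3 -m pendant '[{"delta_pos":[-0.002,0,0.045],"spin":0.008},{"delta_pos":[-0.002,0,0.09],"spin":0.008},{"delta_pos":[-0.002,0,0.125],"spin":0.008},{"delta_pos":[-0.002,0,0.143],"spin":0.008},{"delta_pos":[-0.002,0,0.147],"spin":0.008},{"delta_pos":[-0.002,0,0.147],"spin":0.008}]'
python3 -m pendant '[{"delta_pos":[0,0,0],"spin":0},{"delta_pos":[0,0,0],"spin":0},{"delta_pos":[0,0,0],"spin":0},{"delta_pos":[0,0,0],"spin":0},{"delta_pos":[0,0,0],"spin":0},{"delta_pos":[0,0,0],"spin":0},{"delta_pos":[0,0,0],"spin":0},{"delta_pos":[0,0,0],"spin":0}]' 1 55
python3 -c "
from h import *
plan([.4765,-.299,.003],np.radians(98.2))"
```

```text
t: 3.5
tool_pos: [0.4761, -0.299, 0.0033]
orientation: [-2.057, -2.373, 0.0]
force: [-0.0, 0.6, -0.6]
opening: 0.0929
t: 4.3
tool_pos: [0.4761, -0.299, 0.0032]
orientation: [-2.057, -2.373, 0.0]
force: [0.6, -0.8, -1.0]
opening: 0.0337
t 4.3 pos [ 0.4761 -0.299   0.0032] yaw 1.7136 zax [-1.e-03  7.e-04 -1.e+00] F [ 0.59 -0.81 -1.02] T [-0.025 -0.078 -0.01 ] op 0.0337
delta [-0.0001  0.0004  0.0002] spin -0.0004
```

```bash
python3 -m pendant '[{"delta_pos":[0,0,0],"spin":0},{"delta_pos":[0,0,0],"spin":0},{"delta_pos":[0,0,0],"spin":0},{"delta_pos":[0,0,0],"spin":0},{"delta_pos":[0,0,0],"spin":0}]' 1 55
python3 -m pendant '[{"delta_pos":[0,0,-0.01],"spin":0},{"delta_pos":[0,0,-0.03],"spin":0},{"delta_pos":[0,0,-0.06],"spin":0},{"delta_pos":[0,0,-0.1],"spin":0},{"delta_pos":[0,0,-0.14],"spin":0},{"delta_pos":[0,0,-0.14],"spin":0}]'
python3 - <<'E'
from h import *; import cv2
for c in("wrist","top"):
    d=robot.read_camera(c);cv2.imwrite(f"pics/{c}2.png",d["color"])
    for m in robot.mark_of(c,"end_bar")[:3]: print(c,m["score"],d["R"].T@(np.array(m["location"])-d["t"]))
plan([.57,.059,.14],-.01)
E
```

```text
t: 4.8
tool_pos: [0.4761, -0.299, 0.0032]
orientation: [-2.057, -2.373, 0.0]
force: [0.4, -0.5, -0.6]
opening: 0.0216
t: 5.4
tool_pos: [0.4796, -0.3017, 0.1512]
orientation: [2.051, 2.366, 0.001]
force: [0.3, -0.6, -1.3]
opening: 0.0216
top 0.69 [ 0.41514091 -0.84179888  0.00741317]
top 0.66 [ 0.44931671 -0.10660198  0.14154817]
top 0.63 [ 0.44530702 -0.5315057   0.00410674]
t 5.6 pos [ 0.4754 -0.2985  0.1418] yaw 1.7136 zax [-0.0029  0.002  -1.    ] F [-0.37 -0.54 -2.22] T [-0.333 -0.088  0.025] op 0.0213
delta [0.3404 0.1445 0.0023] spin 1.7236
```

View pics/wrist2.png

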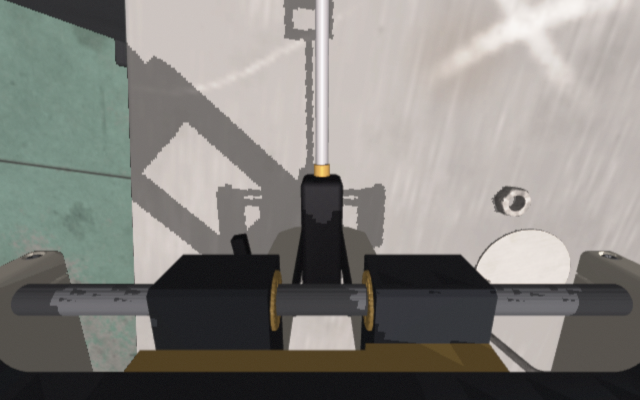

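```bash
python3 -c "
from h import *
plan([.46,.059,.14],-.01)"
python3 -m pendant '[{"delta_pos":[0.01,0,0],"spin":0.07},{"delta_pos":[0.04,0.002,0],"spin":0.2},{"delta_pos":[0.08,0.005,0],"spin":0.34},{"delta_pos":[0.12,0.01,0],"spin":0.48},{"delta_pos":[0.16,0.015,0],"spin":0.62},{"delta_pos":[0.2,0.02,0],"spin":0.76},{"delta_pos":[0.24,0.025,0],"spin":0.9},{"delta_pos":[0.28,0.03,0],"spin":1.04},{"delta_pos":[0.32,0.034,0],"spin":1.18},{"delta_pos":[0.35,0.035,0],"spin":1.32}]'
python3 -c "
from h import *
plan([.46,.059,.0855],-.01)"
```

```text
t 5.6 pos [ 0.4754 -0.2985  0.1418] yaw 1.7136 zax [-0.0029  0.002  -1.    ] F [-0.37 -0.54 -2.22] T [-0.333 -0.088  0.025] op 0.0213
delta [0.3561 0.0356 0.0026] spin 1.7236
t: 6.6
tool_pos: [0.4581, 0.0549, 0.1403]
orientation: [-3.079, -0.606, 0.011]
force: [0.4, 0.1, -2.3]
opening: 0.0214
t 6.6 pos [0.4581 0.0549 0.1403] yaw 0.3886 zax [-0.0074  0.0023 -1.    ] F [ 0.42  0.13 -2.35] T [-0.068  0.214  0.006] op 0.0214
delta [ 0.0036 -0.0028  0.0548] spin 0.3986
```

```bash
python3 -m pendant '[{"delta_pos":[0.003,-0.003,0.005],"spin":0.14},{"delta_pos":[0.003,-0.003,0.02],"spin":0.28},{"delta_pos":[0.003,-0.003,0.04],"spin":0.399},{"delta_pos":[0.003,-0.003,0.054],"spin":0.399},{"delta_pos":[0.003,-0.003,0.054],"spin":0.399},{"delta_pos":[0.003,-0.003,0.054],"spin":0.399}]'
python3 - <<'E'
from h import *; import cv2
for c in("wrist","top","scene"):
    d=robot.read_camera(c);cv2.imwrite(f"pics/{c}3.png",d["color"])
    for m in robot.mark_of(c,"end_bar")[:3]: print(c,m["score"],d["R"].T@(np.array(m["location"])-d["t"]))
    for m in robot.mark_of(c,"opening")[:1]: print(c,m["score"],d["R"].T@(np.array(m["location"])-d["t"]))
    if c=="top": cv2.imwrite("pics/top3c.png",cv2.resize(d["color"][110:270,200:360],None,fx=3.7,fy=3.7,interpolation=cv2.INTER_CUBIC))
plan([.52,.059,.0855],-.01)
E
```

```text
t: 7.2
tool_pos: [0.4585, 0.0588, 0.0856]
orientation: [-3.139, 0.012, 0.015]
force: [0.3, -0.2, -1.3]
opening: 0.0218
top 0.69 [ 0.44553526 -0.53190168  0.00354007]
top 0.65 [ 0.4150349  -0.83970831  0.0051508 ]
top 0.45 [0.65555139 0.05330316 0.08520412]
top 0.86 [0.6974265  0.0619265  0.09048552]
scene 0.55 [ 0.44629722 -0.5262003   0.0038804 ]
scene 0.5 [0.65476613 0.05992067 0.08787932]
scene 0.69 [0.68991075 0.06291705 0.0881744 ]
t 7.65 pos [0.4597 0.0589 0.0868] yaw -0.0103 zax [-0.0066  0.0024 -1.    ] F [-0.33  0.63 -1.56] T [ 0.043  0.288 -0.018] op 0.0215
delta [ 0.0603 -0.0007  0.0009] spin -0.0003
```

View pics/wrist3.png

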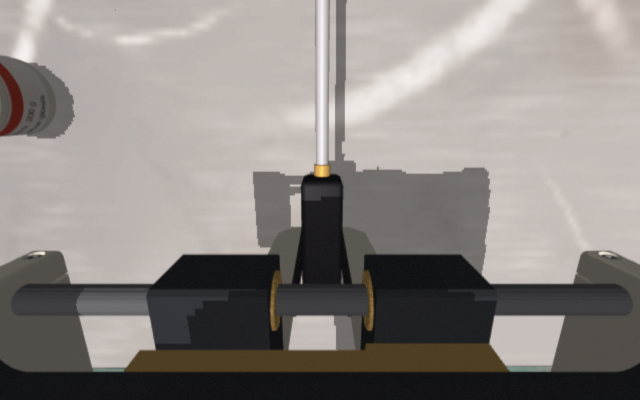

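View pics/top3c.png

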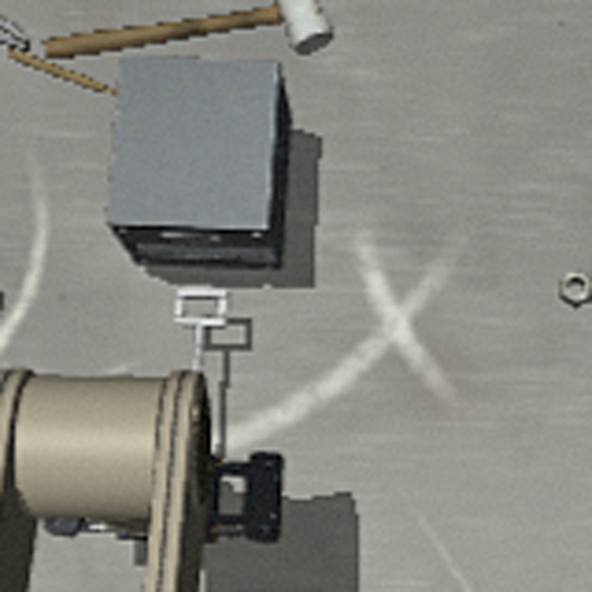

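View pics/scene3.png

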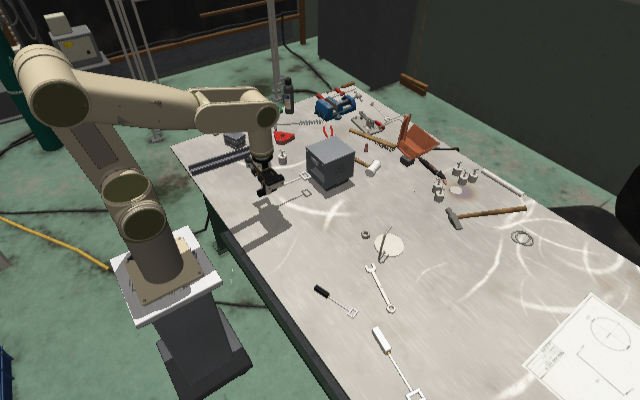

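```bash
python3 - <<'E'
from h import *
d=robot.read_camera("top")
for uv in((200,292),(201,321),(176,306),(228,306)):
    print(ray(d,np.array(uv)/3.7+[200,110]-.36,.089).round(4))
# locker roof here
for uv in((107,223),(268,231),(281,66),(120,57)): print("roof",ray(d,np.array(uv)/3.7+[200,110]-.36,.169).round(4))
E
```

```text
[0.6568 0.0576 0.089 ]
[0.6299 0.0552 0.089 ]
[0.6432 0.0786 0.089 ]
[0.6445 0.0315 0.089 ]
roof [0.6966 0.1287 0.169 ]
roof [ 0.6932 -0.0103  0.169 ]
roof [ 0.8442 -0.0147  0.169 ]
roof [0.8487 0.1276 0.169 ]
```

```bash
python3 -m pendant '[{"delta_pos":[0.01,-0.003,0],"spin":0},{"delta_pos":[0.025,-0.003,0],"spin":0},{"delta_pos":[0.04,-0.003,0.0],"spin":0},{"delta_pos":[0.055,-0.003,0.0],"spin":0},{"delta_pos":[0.068,-0.003,0.0],"spin":0},{"delta_pos":[0.076,-0.003,0],"spin":0},{"delta_pos":[0.076,-0.003,0],"spin":0},{"delta_pos":[0.076,-0.003,0],"spin":0}]'
python3 - <<'E'
from h import *; import cv2
for c in("wrist","top","scene"):
    d=robot.read_camera(c);cv2.imwrite(f"pics/{c}4.png",d["color"])
    if c=="top": cv2.imwrite("pics/top4c.png",cv2.resize(d["color"][110:270,200:360],None,fx=3.7,fy=3.7,interpolation=cv2.INTER_CUBIC))
    if c=="scene": cv2.imwrite("pics/scene4c.png",cv2.resize(d["color"][120:220,230:370],None,fx=5,fy=5,interpolation=cv2.INTER_CUBIC))
plan([.54,.0615,.0855],-.01)
E
```

```text
t: 8.5
tool_pos: [0.5353, 0.0612, 0.0858]
orientation: [-3.139, 0.016, 0.012]
force: [0.0, 0.5, -2.5]
opening: 0.0219
t 8.65 pos [0.5351 0.0612 0.086 ] yaw -0.0102 zax [-0.0073  0.0023 -1.    ] F [ 0.15 -0.21 -2.07] T [ 0.08   0.303 -0.064] op 0.0215
delta [ 0.0049 -0.0003  0.0004] spin -0.0002
```

View pics/scene4c.png

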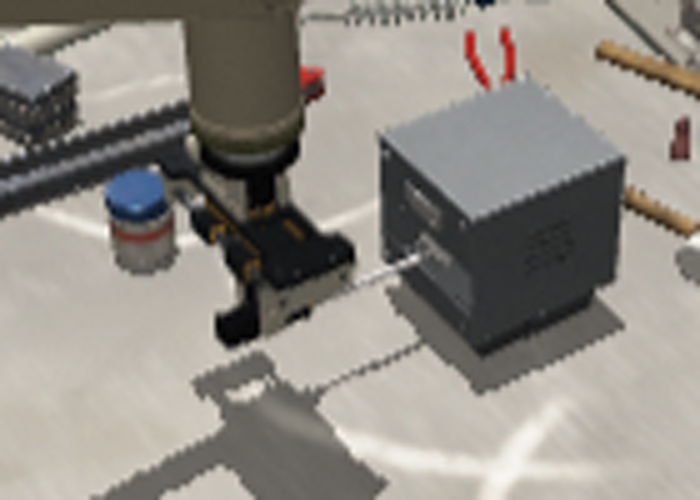

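View pics/wrist4.png

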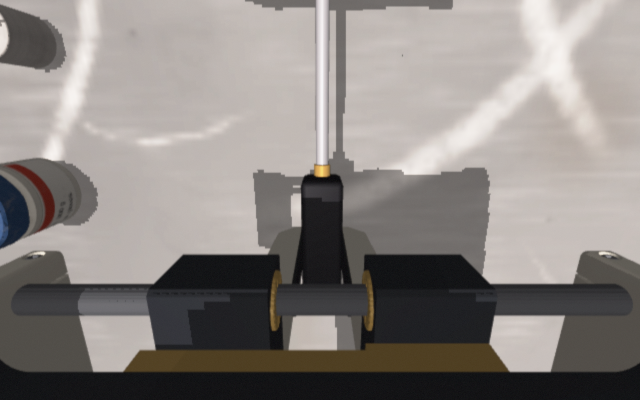

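```bash
cat > chk.py <<'E'
from h import *; import sys
s=robot.read_state(); print("  ",round(s["t"],2),s["tool_pos"].round(4),s["force"].round(1),s["wrist_torque"].round(2),flush=True)
sys.exit(int(abs(s["force"][0])>2.0))
E
python3 chk.py && python3 -m pendant '[{"delta_pos":[0.0015,0,0],"spin":0},{"delta_pos":[0.003,0,0],"spin":0}]' >/dev/null && python3 chk.py && python3 -m pendant '[{"delta_pos":[0.0015,0,0],"spin":0},{"delta_pos":[0.003,0,0],"spin":0}]' >/dev/null && python3 chk.py && python3 -m pendant '[{"delta_pos":[0.0015,0,0],"spin":0},{"delta_pos":[0.003,0,0],"spin":0}]' >/dev/null && python3 chk.py && python3 -m pendant '[{"delta_pos":[0.0015,0,0],"spin":0},{"delta_pos":[0.003,0,0],"spin":0}]' >/dev/null && python3 chk.py
```

```text
8.65 [0.5351 0.0612 0.086 ] [ 0.1 -0.2 -2.1] [ 0.08  0.3  -0.06]
   8.85 [0.5379 0.0612 0.0861] [-1.4  0.3 -1.6] [ 0.01  0.31 -0.02]
   9.05 [0.5411 0.0612 0.0862] [ 0.3  0.3 -1.8] [ 0.08  0.31 -0.02]
   9.25 [0.5443 0.0611 0.0862] [ 0.4  0.4 -2.4] [ 0.1   0.32 -0.  ]
   9.45 [0.5474 0.0611 0.0861] [-0.9  0.  -2.9] [-0.03  0.31 -0.02]
```

```bash
python3 -m pendant '[{"delta_pos":[0.0015,0,0],"spin":0},{"delta_pos":[0.003,0,0],"spin":0}]' >/dev/null && python3 chk.py && python3 -m pendant '[{"delta_pos":[0.0015,0,0],"spin":0},{"delta_pos":[0.003,0,0],"spin":0}]' >/dev/null && python3 chk.py && python3 -m pendant '[{"delta_pos":[0.0015,0,0],"spin":0},{"delta_pos":[0.003,0,0],"spin":0}]' >/dev/null && python3 chk.py && python3 -m pendant '[{"delta_pos":[0.0015,0,0],"spin":0},{"delta_pos":[0.003,0,0],"spin":0}]' >/dev/null && python3 chk.py && python3 -m pendant '[{"delta_pos":[0.0015,0,0],"spin":0},{"delta_pos":[0.003,0,0],"spin":0}]' >/dev/null && python3 chk.py && python3 -m pendant '[{"delta_pos":[0.0015,0,0],"spin":0},{"delta_pos":[0.003,0,0],"spin":0}]' >/dev/null && python3 chk.py
```

```text
9.65 [0.5506 0.061  0.0861] [-1.  -0.3 -1.3] [-0.01  0.32 -0.03]
   9.85 [0.5537 0.061  0.086 ] [-0.3  0.5 -2.1] [0.05 0.31 0.04]
   10.05 [0.5568 0.061  0.086 ] [ 1.3  0.4 -1.9] [ 0.02  0.33 -0.03]
   10.25 [0.56   0.0609 0.086 ] [-0.4  0.5 -2.4] [0.04 0.28 0.04]
   10.45 [0.5631 0.0609 0.086 ] [-0.5  0.1 -2. ] [0.04 0.27 0.05]
   10.65 [0.5663 0.0609 0.0859] [-0.2 -0.5 -2.6] [0.01 0.32 0.01]
```

```bash
python3 -m pendant '[{"delta_pos":[0.0015,0,0],"spin":0},{"delta_pos":[0.003,0,0],"spin":0}]' >/dev/null && python3 chk.py && python3 -m pendant '[{"delta_pos":[0.0015,0,0],"spin":0},{"delta_pos":[0.003,0,0],"spin":0}]' >/dev/null && python3 chk.py && python3 -m pendant '[{"delta_pos":[0.0015,0,0],"spin":0},{"delta_pos":[0.003,0,0],"spin":0}]' >/dev/null && python3 chk.py && python3 -m pendant '[{"delta_pos":[0.0015,0,0],"spin":0},{"delta_pos":[0.003,0,0],"spin":0}]' >/dev/null && python3 chk.py && python3 -m pendant '[{"delta_pos":[0.0015,0,0],"spin":0},{"delta_pos":[0.003,0,0],"spin":0}]' >/dev/null && python3 chk.py && python3 -m pendant '[{"delta_pos":[0.0015,0,0],"spin":0},{"delta_pos":[0.003,0,0],"spin":0}]' >/dev/null && python3 chk.py && python3 -m pendant '[{"delta_pos":[0.0015,0,0],"spin":0},{"delta_pos":[0.003,0,0],"spin":0}]' >/dev/null && python3 chk.py
```

```text
10.85 [0.5694 0.0608 0.0859] [ 0.1 -0.4 -2.1] [ 0.02  0.28 -0.05]
   11.05 [0.5725 0.0608 0.0859] [-0.4 -0.3 -1.9] [0.04 0.34 0.03]
   11.25 [0.5757 0.0608 0.0859] [-1.1  0.4 -1.7] [0.06 0.28 0.02]
   11.45 [0.5788 0.0607 0.0858] [-0.  -0.8 -1.4] [-0.01  0.32  0.  ]
   11.65 [0.5819 0.0607 0.0858] [ 0.5 -0.4 -2.2] [ 0.    0.31 -0.01]
   11.85 [0.5845 0.0607 0.0855] [-4.5  0.  -0.8] [ 0.05  0.93 -0.01]
```

```bash
sed 's/abs(s\["force"\]\[0\])>2.0/s["force"][2]>11 or abs(s["force"][0])>6/' chk.py > chz.py; tail -1 chz.py
python3 -m pendant '[{"delta_pos":[-0.004,0,0],"spin":0},{"delta_pos":[-0.0055,0,0],"spin":0},{"delta_pos":[-0.0055,0,0.005],"spin":0},{"delta_pos":[-0.0055,0,0.01],"spin":0},{"delta_pos":[-0.0055,0,0.014],"spin":0},{"delta_pos":[-0.0055,0,0.014],"spin":0}]' >/dev/null;  python3 chz.py && python3 -m pendant '[{"delta_pos":[0,0,0.0015],"spin":0},{"delta_pos":[0,0,0.003],"spin":0}]' >/dev/null && python3 chz.py && python3 -m pendant '[{"delta_pos":[0,0,0.0015],"spin":0},{"delta_pos":[0,0,0.003],"spin":0}]' >/dev/null && python3 chz.py  && python3 -m pendant '[{"delta_pos":[0,0,0.0015],"spin":0},{"delta_pos":[0,0,0.003],"spin":0}]' >/dev/null && python3 chz.py
```

```text
sys.exit(int(s["force"][2]>11 or abs(s["force"][0])>6))
   12.45 [0.5781 0.0608 0.0704] [-0.4 -0.7 -2.4] [0.05 0.32 0.03]
   12.65 [0.5783 0.0608 0.0675] [-2.  -0.8  1.4] [0.04 0.33 0.  ]
   12.85 [0.5786 0.0608 0.0653] [-5.6 -0.7  7.2] [-0.04  0.41 -0.05]
   13.05 [0.5791 0.0608 0.0633] [-5.1  0.2  5.8] [-0.04  0.34 -0.09]
```

```bash
python3 -m pendant '[{"delta_pos":[0,0,0.0015],"spin":0},{"delta_pos":[0,0,0.003],"spin":0}]' 1 45 >/dev/null && python3 chz.py && python3 -m pendant '[{"delta_pos":[0,0,0.002],"spin":0},{"delta_pos":[0,0,0.004],"spin":0}]' >/dev/null && python3 chz.py  && python3 -m pendant '[{"delta_pos":[0,0,0.002],"spin":0},{"delta_pos":[0,0,0.004],"spin":0}]' >/dev/null && python3 chz.py && python3 -m pendant '[{"delta_pos":[0,0,0.002],"spin":0},{"delta_pos":[0,0,0.004],"spin":0}]' >/dev/null && python3 chz.py && python3 -m pendant '[{"delta_pos":[0,0,0.002],"spin":0},{"delta_pos":[0,0,0.004],"spin":0}]' >/dev/null && python3 chz.py
```

```text
13.25 [0.5797 0.0608 0.0613] [-4.3  0.9  4.3] [-0.03  0.17 -0.08]
   13.45 [0.5802 0.0608 0.0582] [-4.2  0.3  4.9] [-0.02  0.26 -0.07]
   13.65 [0.5805 0.0608 0.0549] [-4.9  0.3  5. ] [-0.    0.28  0.  ]
   13.85 [0.5807 0.0609 0.0513] [-5.4 -0.4  5.4] [-0.01  0.37 -0.02]
   14.05 [0.5808 0.0609 0.0476] [-5.4 -1.1  4.9] [ 0.01  0.36 -0.03]
```

```bash
python3 -m pendant '[{"delta_pos":[-0.0005,0,0.002],"spin":0},{"delta_pos":[-0.001,0,0.004],"spin":0}]' >/dev/null && python3 chz.py && python3 -m pendant '[{"delta_pos":[-0.0005,0,0.002],"spin":0},{"delta_pos":[-0.001,0,0.004],"spin":0}]' >/dev/null && python3 chz.py  && python3 -m pendant '[{"delta_pos":[0,0,0.002],"spin":0},{"delta_pos":[0,0,0.004],"spin":0}]' >/dev/null && python3 chz.py
python3 - <<'E'
from h import *; import cv2
d=robot.read_camera("scene"); cv2.imwrite("pics/scene5c.png",cv2.resize(d["color"][120:220,230:370],None,fx=5,fy=5,interpolation=cv2.INTER_CUBIC))
d=robot.read_camera("wrist"); cv2.imwrite("pics/wrist5.png",d["color"])
E
```

```text
14.25 [0.5807 0.0608 0.044 ] [-0.3 -0.2  4.8] [-0.03 -0.33 -0.06]
   14.45 [0.5807 0.0609 0.0405] [ 1.7 -0.6  4.7] [-0.05 -0.74 -0.03]
   14.65 [0.581  0.0609 0.0366] [0.1 0.  5.1] [ 0.02 -0.45 -0.04]
```

View pics/scene5c.png

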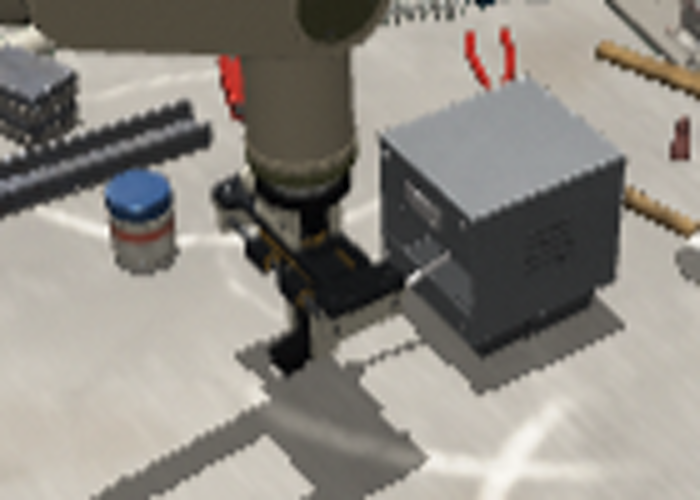

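View pics/wrist5.png

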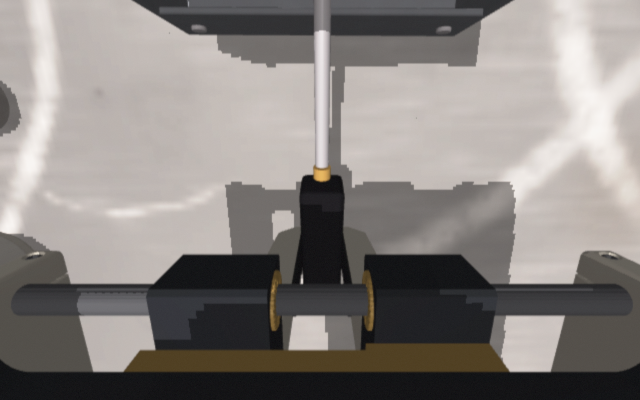

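```bash
python3 -m pendant '[{"delta_pos":[-0.001,0,-0.002],"spin":0},{"delta_pos":[-0.001,0,-0.006],"spin":0},{"delta_pos":[-0.001,0,-0.012],"spin":0},{"delta_pos":[-0.001,0,-0.018],"spin":0},{"delta_pos":[-0.001,0,-0.024],"spin":0},{"delta_pos":[-0.001,0,-0.028],"spin":0},{"delta_pos":[-0.001,0,-0.028],"spin":0},{"delta_pos":[-0.001,0,-0.028],"spin":0}]' 1 60
python3 - <<'E'
from h import *; import cv2
d=robot.read_camera("scene"); cv2.imwrite("pics/scene6c.png",cv2.resize(d["color"][120:220,230:370],None,fx=5,fy=5,interpolation=cv2.INTER_CUBIC))
d=robot.read_camera("wrist"); cv2.imwrite("pics/wrist6.png",d["color"])
np.savez("w6.npz",**{k:d[k] for k in("camera_matrix","R","t")})
for c in("scene","top"):
  d=robot.read_camera(c)
  for m in robot.mark_of(c,"gauge")+robot.mark_of(c,"end_bar"): print(c,m["score"],(d["R"].T@(np.array(m["location"])-d["t"])).round(4))
plan([.609,.061,.0645],-.01)
E
```

```text
t: 15.55
tool_pos: [0.5799, 0.0608, 0.0645]
orientation: [-3.139, 0.016, -0.003]
force: [-0.2, 0.0, -2.1]
opening: 0.0214
scene 0.75 [ 0.4492 -0.6459  0.0008]
scene 0.73 [ 0.4073 -0.3988  0.0021]
scene 0.56 [0.5832 0.0633 0.0633]
scene 0.45 [ 0.4424 -0.531   0.002 ]
top 0.69 [ 0.4056 -0.4024 -0.0026]
top 0.68 [ 0.4533 -0.6462 -0.0023]
top 0.84 [ 0.4156 -0.8387  0.0038]
top 0.52 [ 0.4444 -0.5304  0.0048]
top 0.39 [0.6999 0.0612 0.0888]
t 15.95 pos [0.5798 0.0608 0.0642] yaw -0.0102 zax [ 0.0012  0.0021 -1.    ] F [-0.47  0.28 -1.72] T [ 0.079  0.283 -0.04 ] op 0.0217
delta [ 0.0292 -0.0005 -0.0003] spin -0.0002
```

View pics/wrist6.png

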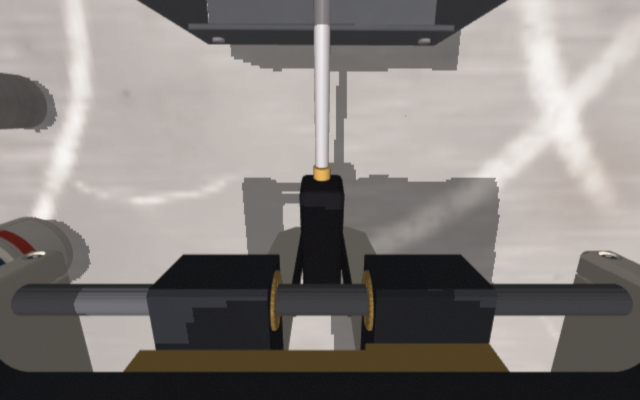

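View pics/scene6c.png

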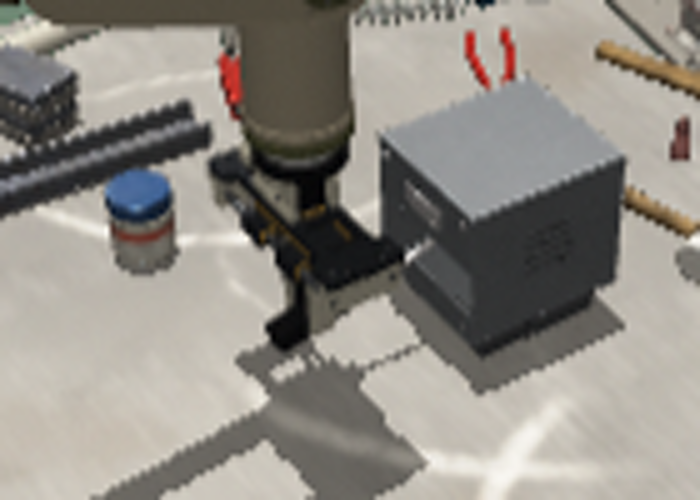

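```bash
python3 - <<'E'
import cv2,numpy as np
for n in("wrist4","wrist6"):
    g=cv2.imread(f"pics/{n}.png").astype(float)
    o=[]
    for r in range(30,165,15):
        print(n,r,g[r,308:336].sum(1).astype(int).tolist()) if r in(60,150) else 0
E
```

```text
wrist4 60 [568, 565, 566, 564, 563, 566, 556, 501, 513, 581, 633, 667, 705, 732, 733, 681, 635, 595, 547, 488, 419, 466, 557, 569, 568, 568, 565, 540]
wrist4 150 [559, 558, 557, 559, 560, 561, 559, 548, 495, 569, 629, 669, 707, 733, 727, 664, 618, 577, 515, 441, 431, 546, 559, 559, 555, 554, 548, 524]
wrist6 60 [327, 326, 325, 328, 331, 338, 405, 522, 583, 624, 654, 675, 694, 696, 685, 655, 622, 596, 561, 513, 447, 359, 330, 323, 325, 325, 326, 325]
wrist6 150 [570, 572, 573, 574, 574, 570, 557, 484, 542, 600, 648, 666, 677, 673, 661, 638, 610, 573, 525, 456, 411, 565, 583, 583, 584, 555, 378, 345]
```

```bash
python3 - <<'E'
import cv2,numpy as np
from h import *
a=cv2.imread("pics/wrist4.png");b=cv2.imread("pics/wrist6.png")
cv2.imwrite("pics/cmp.png",np.hstack([cv2.resize(i[140:250,290:355],None,fx=5.4,fy=5.4,interpolation=cv2.INTER_CUBIC) for i in(a,b)]))
d=dict(np.load("w6.npz"))
tcp=np.array([.5798,.0608,.0642])
yaw=-.0102
def pt(x,y,z,th,pz):  # gauge pt (mm), pivot height pz above underside, TCP z= underside+3 at level
    X=x;Z=z-pz
    u=X*np.cos(th)-Z*np.sin(th); v=X*np.sin(th)+Z*np.cos(th)
    c,s=np.cos(yaw),np.sin(yaw)
    return tcp+np.array([c*u-s*y,s*u+c*y,v+pz-3])/1000
for th in(0,.1,.15,.2,.25,.3):
    print(th,[proj(d,pt(*p,th,12))[0].round(1).tolist() for p in((40,-11,24),(40,11,24),(40,0,4),(40,-11,0),(-40,0,24))], [np.round(7*295.6/(1000*(d["R"]@pt(x,0,4,th,12)+d["t"])[2]),2) for x in(56,98)])
E
```

```text
0 [[342.5, 184.5], [298.7, 184.4], [320.8, 176.4], [339.8, 175.1], [320.6, 320.2]] [np.float64(12.65), np.float64(13.58)]
0.1 [[343.0, 189.1], [298.2, 189.0], [320.8, 176.8], [340.2, 174.7], [320.7, 317.0]] [np.float64(13.1), np.float64(14.49)]
0.15 [[343.2, 191.7], [297.9, 191.7], [320.8, 177.3], [340.5, 174.9], [320.7, 315.2]] [np.float64(13.33), np.float64(14.98)]
0.2 [[343.4, 194.6], [297.6, 194.5], [320.7, 178.0], [340.7, 175.2], [320.7, 313.3]] [np.float64(13.56), np.float64(15.49)]
0.25 [[343.7, 197.7], [297.4, 197.6], [320.7, 178.9], [340.9, 175.7], [320.7, 311.3]] [np.float64(13.8), np.float64(16.03)]
0.3 [[343.9, 201.0], [297.1, 200.9], [320.7, 180.0], [341.2, 176.4], [320.7, 309.2]] [np.float64(14.05), np.float64(16.6)]
```

View pics/cmp.png

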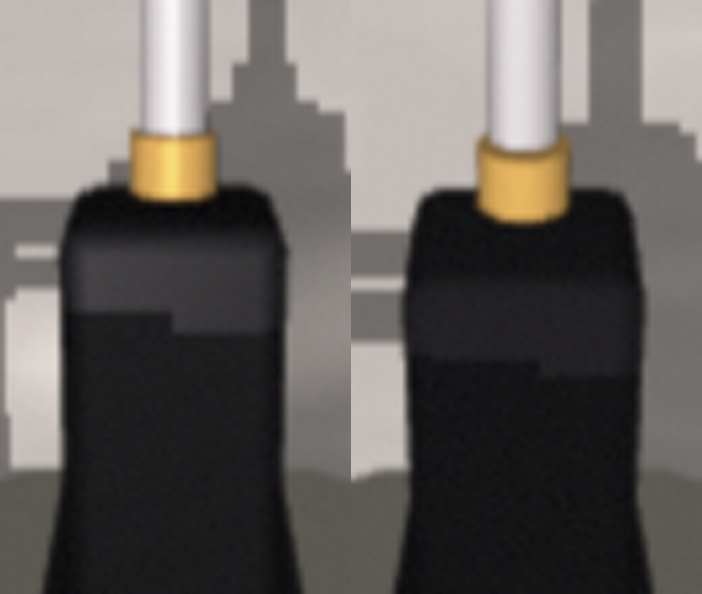

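```bash
python3 - <<'E'
from h import *
d=dict(np.load("w6.npz")); tcp=np.array([.5798,.0608,.0642])
def pt(x,z,th,dx,dz,pz=12):
    Z=z-pz; return tcp+np.array([x*np.cos(th)-Z*np.sin(th)+dx,0,x*np.sin(th)+Z*np.cos(th)+pz-3+dz])/1000
pts=[(40,24),(40,9),(40,0),(47,9)]
obs=np.array([8.3,4.0,.6,3.0])
def rows(v): return np.array([proj(d,pt(*p,*v))[0,1] for p in pts])
r0=rows((0,0,0)); print(r0)
r=least_squares(lambda v:rows(v)-r0-obs,[.15,0,0]);print(r.x,r.fun)
r=least_squares(lambda v:rows((v[0],0,v[1]))-r0-obs,[.15,0]);print(r.x,r.fun)
r=least_squares(lambda v:np.r_[rows(v)-r0-obs,(7*295.6/(1000*(d["R"]@pt(98,4,*v)+d["t"])[2])/13.58-1.077)/.02],[.15,0,0]);print(r.x,r.fun)
for z in(4,):print([(pt(195,4,.17,0,0)*1000).round(1)])
E
```

```text
[184.45763186 178.25729853 175.03852164 165.67069485]
[0.13391433 0.59514903 6.25168313] [ 0.16785496 -0.51336808  0.32286261  0.02215343]
[0.14121016 3.10679762] [ 0.09476863 -0.56231525  0.2671553   0.25376492]
[ 0.15296323 -1.15031398 -2.93520509] [-0.13755673 -0.67776697  0.17785133  0.64720206  0.17459101]
[array([773.3,  60.8,  98.3])]
```

```bash
python3 - <<'E'
import cv2,numpy as np
from h import *
d=robot.read_camera("wrist");cv2.imwrite("pics/wrist7.png",d["color"])
a=cv2.imread("pics/wrist5.png");b=cv2.imread("pics/wrist7.png")
cv2.imwrite("pics/cmp2.png",np.hstack([cv2.resize(i[140:250,290:355],None,fx=5.4,fy=5.4,interpolation=cv2.INTER_CUBIC) for i in(a,b)]))
E
```

```text
(no output)
```

View pics/cmp2.png

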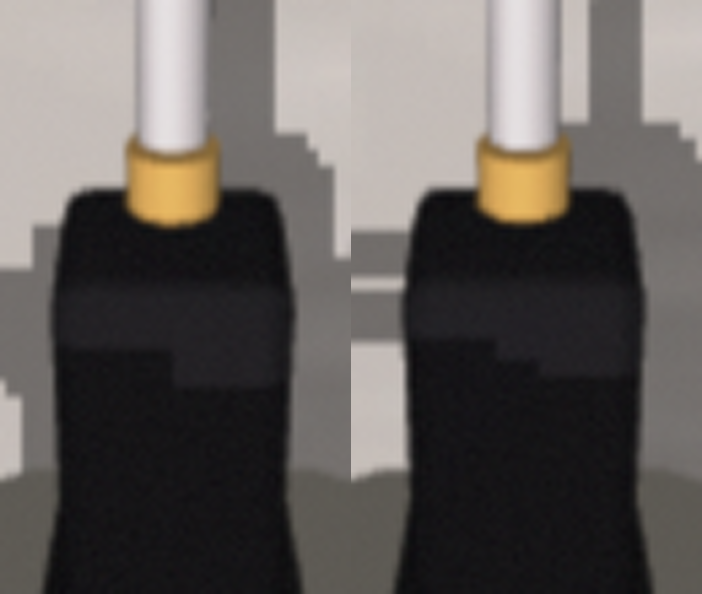

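```bash
python3 - <<'E'
from h import *
d=dict(np.load("w6.npz")); tcp=np.array([.5798,.0608,.0642])
def pt(x,z,th,dx,dz,pz=12,y=0):
    Z=z-pz; return tcp+np.array([x*np.cos(th)-Z*np.sin(th)+dx,y,x*np.sin(th)+Z*np.cos(th)+pz-3+dz])/1000
pts=[(40,24),(40,9),(40,0),(47,9)]
def rows(v): return np.array([proj(d,pt(*p,*v))[0,1] for p in pts])
dep=lambda x,z,v:(d["R"]@pt(x,z,*v)+d["t"])[2]
v0=(0,0,0);r0=rows(v0)
for nm,obs,w in(("w5",[8.7,5.2,.4,2.8],1.055),("w6",[8.3,4.2,.6,3.0],1.058)):
  def f(v): return np.r_[(rows(v)-r0-obs)/.5,(dep(40,24,v0)/dep(40,24,v)-w)/.012,(dep(98,4,v0)/dep(98,4,v)-1.077)/.02]
  r=least_squares(f,[.15,0,0]);C=np.linalg.inv(r.jac.T@r.jac);print(nm,r.x,np.sqrt(np.diag(C)),r.fun.round(1))
  for dz in(0,4,8):
    q=least_squares(lambda u:f((u[0],u[1],dz)),[.15,0]);print(dz,q.x,2*q.cost)
E
```

```text
w5 [ 0.14071738 -0.33763891  2.30585266] [0.01597387 0.30518459 1.67283711] [-0.2 -3.   1.5  1.6 -0.5  1.8]
0 [ 0.15503982 -0.634718  ] 19.25616927430907
4 [ 0.13013668 -0.11515144] 18.44256448067048
8 [0.10495286 0.42469134] 29.69925463864025
w6 [ 0.13280589 -0.23538497  2.66014965] [0.01589493 0.30473599 1.66900979] [-0.3 -1.4  1.   0.7 -0.7  1.7]
0 [ 0.14924309 -0.5820442 ] 9.215486573076312
4 [ 0.12448098 -0.05746867] 7.398748010199702
8 [0.09943587 0.48719259] 17.54902658473358
```

```bash
python3 -m pendant '[{"delta_pos":[0,0,0.006],"spin":0},{"delta_pos":[0,0,0.014],"spin":0},{"delta_pos":[0,0,0.02],"spin":0},{"delta_pos":[0,0,0.022],"spin":0},{"delta_pos":[0,0,0.022],"spin":0}]' >/dev/null;python3 chz.py && python3 -m pendant '[{"delta_pos":[0,0,0.0015],"spin":0},{"delta_pos":[0,0,0.003],"spin":0}]' >/dev/null && python3 chz.py && python3 -m pendant '[{"delta_pos":[0,0,0.0015],"spin":0},{"delta_pos":[0,0,0.003],"spin":0}]' >/dev/null && python3 chz.py  && python3 -m pendant '[{"delta_pos":[0,0,0.0015],"spin":0},{"delta_pos":[0,0,0.003],"spin":0}]' >/dev/null && python3 chz.py  && python3 -m pendant '[{"delta_pos":[-0.0005,0,0.0015],"spin":0},{"delta_pos":[-0.001,0,0.003],"spin":0}]' >/dev/null && python3 chz.py
```

```text
16.5 [0.5792 0.0608 0.0414] [-0.2  0.8 -1.9] [-0.    0.37 -0.02]
   16.7 [0.5794 0.0608 0.0385] [-0.1  0.4 -1.4] [ 0.03  0.17 -0.02]
   16.9 [0.58   0.0609 0.0361] [-2.6  0.9  4. ] [-0.03 -0.01 -0.05]
   17.1 [0.5804 0.0609 0.0339] [-4.5 -0.5  5.2] [-0.01  0.1  -0.03]
   17.3 [0.5805 0.0609 0.0321] [-1.9 -0.   6.1] [-0.04 -0.31 -0.06]
```

```bash
python3 -m pendant '[{"delta_pos":[-0.0005,0,0.0015],"spin":0},{"delta_pos":[-0.001,0,0.003],"spin":0}]' >/dev/null && python3 chz.py && python3 -m pendant '[{"delta_pos":[-0.0005,0,0.0015],"spin":0},{"delta_pos":[-0.001,0,0.003],"spin":0}]' >/dev/null && python3 chz.py  && python3 -m pendant '[{"delta_pos":[-0.0005,0,0.0015],"spin":0},{"delta_pos":[-0.001,0,0.003],"spin":0}]' >/dev/null && python3 chz.py
python3 - <<'E'
import cv2,numpy as np
from h import *
d=robot.read_camera("wrist");cv2.imwrite("pics/wrist8.png",d["color"])
a=cv2.imread("pics/wrist4.png");b=cv2.imread("pics/wrist8.png")
cv2.imwrite("pics/cmp3.png",np.hstack([cv2.resize(i[140:250,290:355],None,fx=5.4,fy=5.4,interpolation=cv2.INTER_CUBIC) for i in(a,b)]))
E
```

```text
17.5 [0.5808 0.0609 0.0304] [-1.6  0.   6.1] [-0.1  -0.36 -0.  ]
   17.7 [0.5811 0.0609 0.0287] [-1.7 -0.1  5.4] [-0.01 -0.36 -0.03]
   17.9 [0.5814 0.061  0.027 ] [-1.7  0.7  6.6] [-0.02 -0.36  0.  ]
```

View pics/cmp3.png

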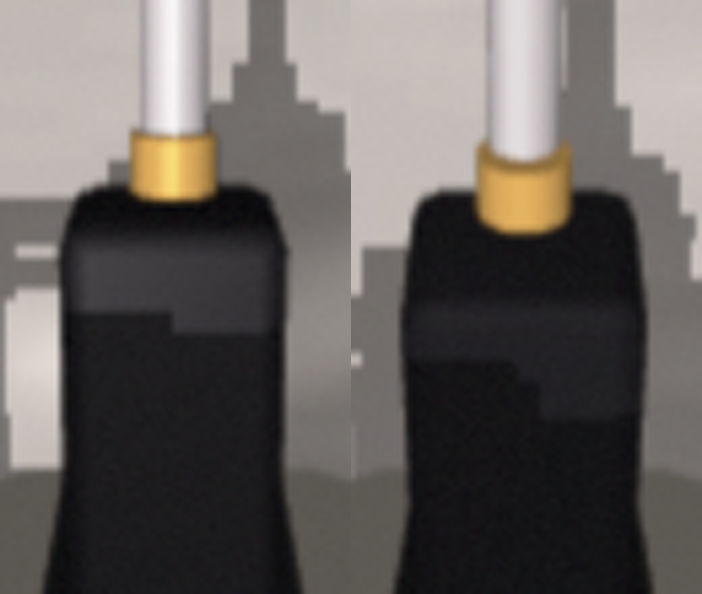

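View pics/wrist8.png

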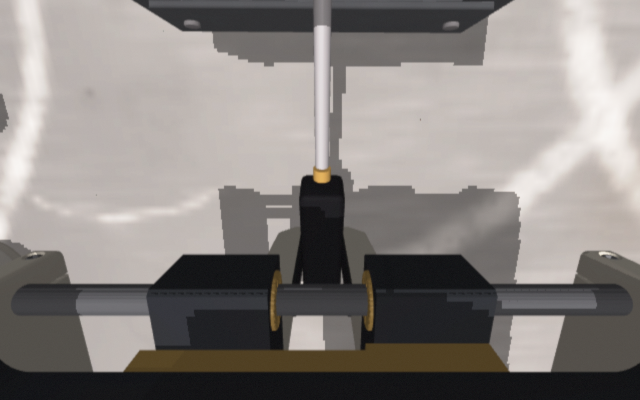

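```bash
python3 -m pendant '[{"delta_pos":[-0.0005,0,0.0015],"spin":0},{"delta_pos":[-0.001,0,0.003],"spin":0}]' >/dev/null && python3 chz.py && python3 -m pendant '[{"delta_pos":[-0.0005,0,0.0015],"spin":0},{"delta_pos":[-0.001,0,0.003],"spin":0}]' >/dev/null && python3 chz.py  && python3 -m pendant '[{"delta_pos":[-0.0005,0,0.0015],"spin":0},{"delta_pos":[-0.001,0,0.003],"spin":0}]' >/dev/null && python3 chz.py
python3 -m pendant '[{"delta_pos":[-0.001,0,-0.002],"spin":0},{"delta_pos":[-0.002,0,-0.006],"spin":0},{"delta_pos":[-0.002,0,-0.012],"spin":0},{"delta_pos":[-0.002,0,-0.018],"spin":0},{"delta_pos":[-0.002,0,-0.024],"spin":0},{"delta_pos":[-0.002,0,-0.029],"spin":0},{"delta_pos":[-0.002,0,-0.031],"spin":0},{"delta_pos":[-0.002,0,-0.031],"spin":0}]' >/dev/null; python3 chz.py
python3 - <<'E'
import cv2,numpy as np
from h import *
d=robot.read_camera("wrist");cv2.imwrite("pics/wrist9.png",d["color"])
a=cv2.imread("pics/wrist4.png");b=d["color"]
cv2.imwrite("pics/cmp4.png",np.hstack([cv2.resize(i[140:250,290:355],None,fx=5.4,fy=5.4,interpolation=cv2.INTER_CUBIC) for i in(a,b)]))
d=robot.read_camera("scene"); cv2.imwrite("pics/scene9c.png",cv2.resize(d["color"][130:200,270:340],None,fx=8,fy=8,interpolation=cv2.INTER_CUBIC))
E
```

```text
18.15 [0.5818 0.0609 0.0251] [-2.2 -0.1  6.1] [-0.   -0.36 -0.  ]
   18.35 [0.5821 0.061  0.0234] [-1.7 -0.   6.2] [-0.01 -0.41 -0.01]
   18.55 [0.5825 0.061  0.0217] [-1.9 -0.5  5.3] [-0.01 -0.43 -0.01]
   19.35 [0.5802 0.0609 0.0532] [ 0.6  0.2 -2.4] [0.11 0.33 0.  ]
```

View pics/cmp4.png

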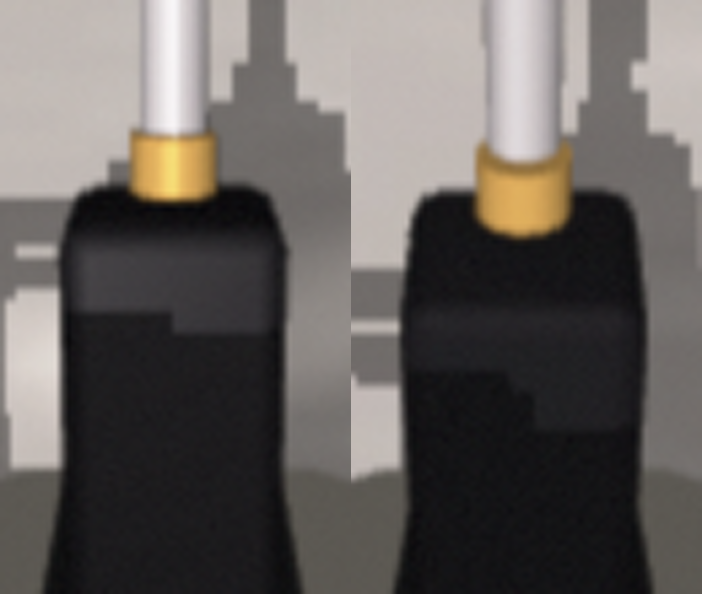

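View pics/scene9c.png

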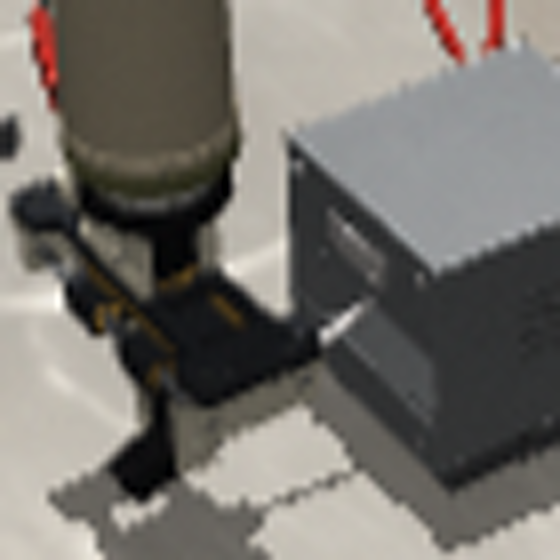

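```bash
python3 - <<'E'
import cv2,numpy as np
from h import *
d=robot.read_camera("scene")
g=d["color"][155:180,300:326].sum(2)
for r,row in zip(range(155,180),g): print(r,row.tolist())
C=-d["R"].T@d["t"]
for uv in((309.7,172.2),(313,170),(316.5,167.2)):
    r=d["R"].T@np.linalg.inv(d["camera_matrix"])@np.array([*uv,1.]); print(uv,(C+r*(.0608-C[1])/r[1]).round(4))
E
```

```text
155 [537, 534, 534, 535, 537, 540, 156, 140, 143, 145, 144, 142, 141, 135, 198, 371, 474, 459, 462, 462, 461, 461, 461, 459, 462, 465]
156 [542, 543, 543, 539, 538, 540, 154, 143, 144, 145, 140, 263, 140, 146, 136, 189, 342, 472, 460, 464, 463, 462, 460, 460, 458, 456]
157 [555, 553, 551, 541, 535, 530, 157, 143, 143, 144, 142, 239, 288, 122, 142, 136, 168, 298, 477, 462, 462, 461, 461, 461, 459, 456]
158 [550, 551, 547, 547, 540, 543, 214, 150, 144, 140, 146, 210, 265, 445, 186, 141, 135, 162, 310, 491, 464, 464, 463, 458, 463, 459]
159 [544, 546, 544, 544, 556, 577, 260, 151, 149, 144, 145, 212, 237, 343, 366, 185, 146, 145, 164, 321, 486, 462, 460, 462, 460, 462]
160 [542, 544, 552, 577, 615, 637, 279, 159, 150, 147, 143, 157, 238, 235, 301, 351, 183, 144, 150, 164, 280, 469, 462, 459, 463, 464]
161 [565, 580, 609, 637, 636, 619, 272, 158, 152, 152, 203, 140, 186, 235, 239, 291, 286, 217, 148, 149, 143, 269, 456, 463, 469, 463]
162 [638, 641, 633, 619, 600, 581, 261, 157, 157, 154, 151, 147, 149, 186, 235, 240, 264, 280, 183, 145, 150, 143, 259, 434, 469, 466]
163 [653, 622, 600, 
[... 1622 characters left out ...]
 136, 169, 258, 232, 231, 233, 234, 233, 236, 226, 173, 152]
176 [66, 66, 63, 57, 51, 86, 129, 235, 249, 336, 301, 206, 150, 148, 148, 143, 171, 221, 232, 234, 236, 235, 235, 233, 181, 152]
177 [58, 52, 48, 132, 129, 237, 250, 223, 177, 291, 311, 291, 164, 147, 147, 145, 137, 171, 219, 234, 237, 236, 238, 232, 180, 155]
178 [42, 132, 177, 247, 250, 278, 277, 221, 222, 280, 302, 311, 274, 162, 144, 147, 149, 148, 171, 234, 236, 236, 234, 238, 182, 153]
179 [232, 248, 261, 277, 279, 276, 279, 270, 265, 285, 301, 300, 303, 270, 200, 149, 143, 152, 147, 173, 232, 186, 236, 238, 201, 154]
(309.7, 172.2) [0.6689 0.0608 0.0889]
(313, 170) [0.6858 0.0608 0.0929]
(316.5, 167.2) [0.7038 0.0608 0.0998]
```

```bash
python3 -m pendant '[{"delta_pos":[0.002,0,0],"spin":0},{"delta_pos":[0.004,0,0],"spin":0}]' >/dev/null && python3 chk.py && python3 -m pendant '[{"delta_pos":[0.0015,0,0],"spin":0},{"delta_pos":[0.003,0,0],"spin":0}]' >/dev/null && python3 chk.py && python3 -m pendant '[{"delta_pos":[0.0015,0,0],"spin":0},{"delta_pos":[0.003,0,0],"spin":0}]' >/dev/null && python3 chk.py && python3 -m pendant '[{"delta_pos":[0.0015,0,0],"spin":0},{"delta_pos":[0.003,0,0],"spin":0}]' >/dev/null && python3 chk.py && python3 -m pendant '[{"delta_pos":[0.0015,0,0],"spin":0},{"delta_pos":[0.003,0,0],"spin":0}]' >/dev/null && python3 chk.py && python3 -m pendant '[{"delta_pos":[0.0015,0,0],"spin":0},{"delta_pos":[0.003,0,0],"spin":0}]' >/dev/null && python3 chk.py && python3 -m pendant '[{"delta_pos":[0.0015,0,0],"spin":0},{"delta_pos":[0.003,0,0],"spin":0}]' >/dev/null && python3 chk.py && python3 -m pendant '[{"delta_pos":[0.0015,0,0],"spin":0},{"delta_pos":[0.003,0,0],"spin":0}]' >/dev/null && python3 chk.py
```

```text
19.7 [0.5834 0.0609 0.0521] [-0.5  0.1 -2.4] [0.01 0.26 0.01]
   19.9 [0.5866 0.0609 0.052 ] [ 0.5  1.3 -2.5] [0.03 0.34 0.08]
   20.1 [0.5897 0.0608 0.052 ] [-0.5  0.8 -2.7] [0.02 0.28 0.01]
   20.3 [0.5928 0.0608 0.0521] [ 0.2  0.5 -1.1] [-0.02  0.25  0.05]
   20.5 [0.596  0.0607 0.0521] [-0.1  0.2 -2. ] [ 0.02  0.33 -0.01]
   20.7 [0.5991 0.0607 0.0522] [ 0.7  0.  -2.1] [-0.01  0.34  0.02]
   20.9 [0.6023 0.0607 0.0523] [ 0.3 -0.2 -2.2] [0.01 0.32 0.01]
   21.1 [0.6054 0.0606 0.0524] [ 0.8 -1.  -2. ] [0.06 0.34 0.01]
```

```bash
python3 -m pendant '[{"delta_pos":[0.0015,0,0],"spin":0},{"delta_pos":[0.003,0,0],"spin":0},{"delta_pos":[0.003,0,0.005],"spin":0},{"delta_pos":[0.003,0,0.008],"spin":0}]' >/dev/null; python3 chz.py && python3 -m pendant '[{"delta_pos":[0,0,0.0015],"spin":0},{"delta_pos":[0,0,0.003],"spin":0}]' >/dev/null && python3 chz.py && python3 -m pendant '[{"delta_pos":[0,0,0.0015],"spin":0},{"delta_pos":[0,0,0.003],"spin":0}]' >/dev/null && python3 chz.py&& python3 -m pendant '[{"delta_pos":[0,0,0.0015],"spin":0},{"delta_pos":[0,0,0.003],"spin":0}]' >/dev/null && python3 chz.py
```

```text
21.5 [0.6084 0.0606 0.0438] [-0.1 -0.3 -2.9] [ 0.09  0.29 -0.04]
   21.7 [0.6081 0.0606 0.0403] [-0.8 -0.1 -2. ] [ 0.01  0.26 -0.04]
   21.9 [0.608  0.0606 0.0371] [-0.5 -0.8 -2.6] [-0.02  0.34  0.04]
   22.1 [0.6082 0.0606 0.0341] [-0.2 -0.3 -0.1] [-0.02  0.14 -0.02]
```

```bash
python3 -m pendant '[{"delta_pos":[0,0,0.001],"spin":0},{"delta_pos":[0,0,0.001],"spin":0}]' >/dev/null && python3 chz.py; python3 chz.py
python3 - <<'E'
import cv2,numpy as np
from h import *
for i in range(3):
  d=robot.read_camera("wrist"); s=robot.read_state(); print(s["force"].round(2),s["wrist_torque"].round(3),s["tool_pos"].round(4))
cv2.imwrite("pics/wrist10.png",d["color"])
a=cv2.imread("pics/wrist4.png");b=d["color"]
cv2.imwrite("pics/cmp5.png",np.hstack([cv2.resize(i[140:250,290:355],None,fx=5.4,fy=5.4,interpolation=cv2.INTER_CUBIC) for i in(a,b)]))
d=robot.read_camera("scene"); cv2.imwrite("pics/scene10c.png",cv2.resize(d["color"][130:200,280:350],None,fx=8,fy=8,interpolation=cv2.INTER_CUBIC))
E
```

```text
22.3 [0.6086 0.0607 0.0335] [-1.4 -1.   1.5] [0.09 0.26 0.01]
   22.3 [0.6086 0.0607 0.0335] [-1.4 -1.   1.5] [0.09 0.26 0.01]
[-1.36  0.09  1.14] [ 0.023  0.165 -0.01 ] [0.6086 0.0607 0.0335]
[-0.85 -0.55  0.66] [-0.026  0.204 -0.013] [0.6085 0.0607 0.0335]
[-2.08  0.63  0.96] [0.01  0.194 0.091] [0.6085 0.0606 0.0335]
```

View pics/wrist10.png

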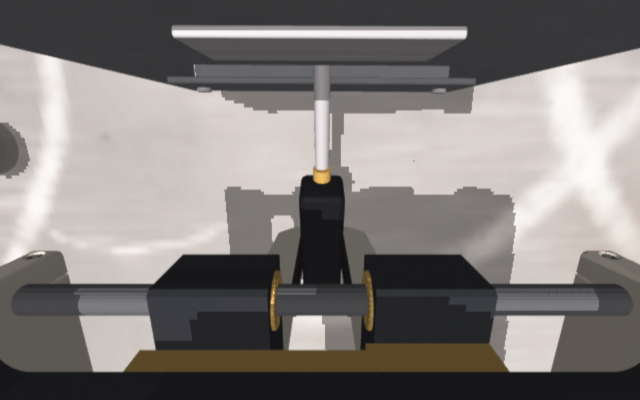

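View pics/scene10c.png

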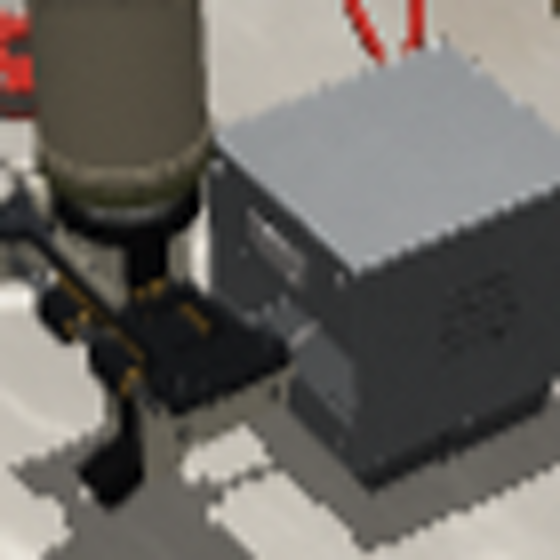

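View pics/cmp5.png

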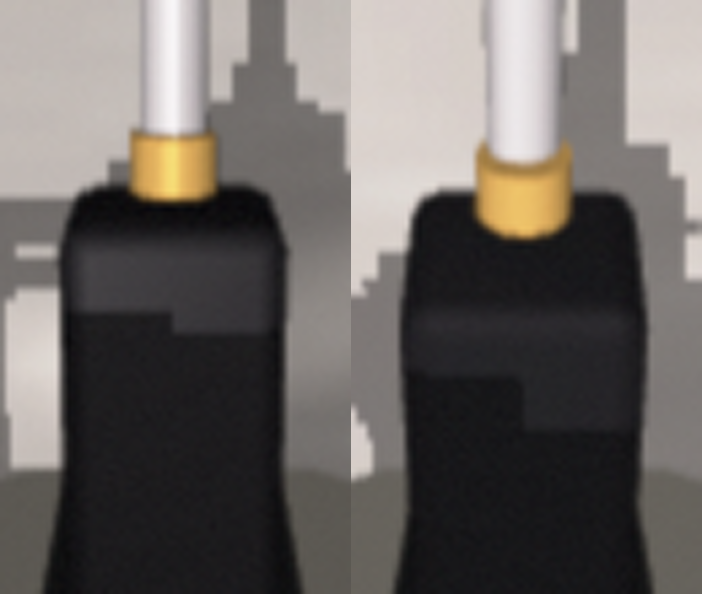

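```bash
sed 's/s\["force"\]\[2\]>11/abs(s["force"][2]+2)>9/' chz.py > chu.py; tail -1 chu.py
python3 -m pendant '[{"delta_pos":[-0.001,0,-0.004],"spin":0},{"delta_pos":[-0.002,0,-0.01],"spin":0},{"delta_pos":[-0.002,0,-0.018],"spin":0},{"delta_pos":[-0.002,0,-0.025],"spin":0},{"delta_pos":[-0.002,0,-0.03],"spin":0},{"delta_pos":[-0.002,0,-0.03],"spin":0}]' >/dev/null; python3 chu.py && python3 -m pendant '[{"delta_pos":[0,0,-0.0015],"spin":0},{"delta_pos":[0,0,-0.003],"spin":0}]' >/dev/null && python3 chu.py && python3 -m pendant '[{"delta_pos":[0,0,-0.0015],"spin":0},{"delta_pos":[0,0,-0.003],"spin":0}]' >/dev/null && python3 chu.py && python3 -m pendant '[{"delta_pos":[0,0,-0.0015],"spin":0},{"delta_pos":[0,0,-0.003],"spin":0}]' >/dev/null && python3 chu.py
```

```text
sys.exit(int(abs(s["force"][2]+2)>9 or abs(s["force"][0])>6))
   23.1 [0.6069 0.0606 0.0649] [-0.3 -0.6 -1.9] [ 0.02  0.27 -0.  ]
   23.3 [0.6067 0.0606 0.0678] [-0.8 -0.5 -2.7] [ 0.1   0.34 -0.05]
   23.5 [0.6063 0.0606 0.0706] [ 0.2  0.1 -4. ] [ 0.1   0.53 -0.07]
   23.7 [0.6057 0.0606 0.0729] [ 0.9  0.7 -6.5] [ 0.04  0.57 -0.01]
```

```bash
python3 -m pendant '[{"delta_pos":[0.0005,0,-0.0015],"spin":0},{"delta_pos":[0.001,0,-0.003],"spin":0}]' >/dev/null && python3 chu.py && python3 -m pendant '[{"delta_pos":[0.0005,0,-0.0015],"spin":0},{"delta_pos":[0.0005,0,-0.003],"spin":0}]' >/dev/null && python3 chu.py && python3 -m pendant '[{"delta_pos":[0.0005,0,-0.0015],"spin":0},{"delta_pos":[0.0005,0,-0.003],"spin":0}]' >/dev/null && python3 chu.py && python3 -m pendant '[{"delta_pos":[0.0005,0,-0.0015],"spin":0},{"delta_pos":[0.0005,0,-0.003],"spin":0}]' >/dev/null && python3 chu.py && python3 -m pendant '[{"delta_pos":[0.0005,0,-0.0015],"spin":0},{"delta_pos":[0.0005,0,-0.003],"spin":0}]' >/dev/null && python3 chu.py
```

```text
23.9 [0.6057 0.0606 0.0752] [-1.7 -0.6 -6.8] [-0.02  1.   -0.  ]
   24.1 [0.6056 0.0605 0.0778] [-1.3  0.5 -6.9] [0.   0.98 0.01]
   24.3 [0.6057 0.0605 0.0807] [-1.5 -0.1 -6.4] [0.06 1.03 0.02]
   24.5 [0.6062 0.0605 0.0838] [-1.4 -1.3 -6.3] [ 0.02  0.98 -0.02]
   24.7 [0.6068 0.0605 0.0871] [-1.3  0.  -6.1] [0.02 0.88 0.  ]
```

```bash
sed 's/>9/>3/;s/>6/>2.5/' chu.py > chd.py; tail -1 chd.py
python3 -m pendant '[{"delta_pos":[0,0,0.004],"spin":0},{"delta_pos":[0,0,0.009],"spin":0},{"delta_pos":[0,0,0.014],"spin":0},{"delta_pos":[0,0,0.014],"spin":0}]' >/dev/null; python3 chd.py && python3 -m pendant '[{"delta_pos":[0,0,0.0015],"spin":0},{"delta_pos":[0,0,0.003],"spin":0}]' >/dev/null && python3 chd.py && python3 -m pendant '[{"delta_pos":[0,0,0.0015],"spin":0},{"delta_pos":[0,0,0.003],"spin":0}]' >/dev/null && python3 chd.py && python3 -m pendant '[{"delta_pos":[0,0,0.0015],"spin":0},{"delta_pos":[0,0,0.003],"spin":0}]' >/dev/null && python3 chd.py && python3 -m pendant '[{"delta_pos":[0,0,0.0015],"spin":0},{"delta_pos":[0,0,0.003],"spin":0}]' >/dev/null && python3 chd.py && python3 -m pendant '[{"delta_pos":[0,0,0.0015],"spin":0},{"delta_pos":[0,0,0.003],"spin":0}]' >/dev/null && python3 chd.py && python3 -m pendant '[{"delta_pos":[0,0,0.0015],"spin":0},{"delta_pos":[0,0,0.003],"spin":0}]' >/dev/null && python3 chd.py && python3 -m pendant '[{"delta_pos":[0,0,0.0015],"spin":0},{"delta_pos":[0,0,0.003],"spin":0}]' >/dev/null && python3 chd.py
```

```text
sys.exit(int(abs(s["force"][2]+2)>3 or abs(s["force"][0])>2.5))
   25.1 [0.6066 0.0606 0.0722] [ 0.2  0.1 -2.1] [ 0.01  0.33 -0.04]
   25.3 [0.6068 0.0605 0.0691] [-0.2 -0.  -2.1] [0.03 0.26 0.  ]
   25.5 [0.6069 0.0605 0.066 ] [ 0.8  0.7 -1.7] [0.04 0.29 0.  ]
   25.7 [0.607  0.0605 0.063 ] [-0.7  0.5 -2.2] [ 0.03  0.35 -0.01]
   25.9 [0.607  0.0605 0.0599] [-0.3  0.3 -2.4] [ 0.06  0.31 -0.  ]
   26.1 [0.607  0.0605 0.0567] [-0.6 -0.7 -2.8] [0.05 0.34 0.03]
   26.3 [0.6071 0.0606 0.0535] [ 0.1  0.4 -1.9] [ 0.04  0.33 -0.  ]
   26.5 [0.6072 0.0606 0.0505] [-0.4  0.4 -1.2] [-0.05  0.08  0.08]
```

```bash
python3 -m pendant '[{"delta_pos":[0,0,0.001],"spin":0},{"delta_pos":[0,0,0.001],"spin":0}]' >/dev/null; python3 chd.py && python3 -m pendant '[{"delta_pos":[0,0,0.001],"spin":0},{"delta_pos":[0,0,0.001],"spin":0}]' >/dev/null; python3 chd.py
python3 - <<'E'
from h import *
import cv2
for i in range(3):
  d=robot.read_camera("wrist"); s=robot.read_state(); print(s["force"].round(2),s["wrist_torque"].round(3),s["tool_pos"].round(4))
cv2.imwrite("pics/wrist11.png",d["color"])
E
```

```text
26.7 [0.6075 0.0606 0.0497] [-1.  -0.8  0.3] [0.04 0.02 0.04]
   26.9 [0.6077 0.0606 0.0489] [-1.6 -0.5 -0.4] [-0.02 -0.05  0.01]
[-0.44 -0.12  0.53] [ 0.031 -0.044 -0.   ] [0.6078 0.0606 0.0489]
[-1.   -0.25  0.69] [-0.011  0.016  0.   ] [0.6077 0.0606 0.0489]
[-1.52  0.32  1.47] [ 0.044 -0.097 -0.006] [0.6078 0.0606 0.0489]
```

```bash
sed 's/abs(s\["force"\]\[2\]+2)>3 or //;s/>2.5/>3.5/' chd.py > chp.py
python3 -m pendant '[{"delta_pos":[-0.001,0,0],"spin":0},{"delta_pos":[-0.002,0,0],"spin":0}]' >/dev/null; python3 chp.py && python3 -m pendant '[{"delta_pos":[-0.001,0,0],"spin":0},{"delta_pos":[-0.002,0,0],"spin":0}]' >/dev/null; python3 chp.py && python3 -m pendant '[{"delta_pos":[-0.001,0,0],"spin":0},{"delta_pos":[-0.002,0,0],"spin":0}]' >/dev/null; python3 chp.py && python3 -m pendant '[{"delta_pos":[-0.001,0,0],"spin":0},{"delta_pos":[-0.0015,0,0],"spin":0}]' >/dev/null; python3 chp.py
```

```text
27.25 [0.6063 0.0606 0.0493] [2.3 0.  0.3] [ 0.01 -0.38  0.08]
   27.45 [0.6044 0.0606 0.0494] [ 0.7 -1.2  0. ] [ 0.03 -0.27  0.04]
   27.65 [0.6024 0.0606 0.0493] [1.8 0.6 0.1] [ 0.04 -0.45 -0.06]
   27.85 [0.6015 0.0606 0.0497] [ 5.3 -0.1 -0.5] [ 0.04 -0.75 -0.02]
```

```bash
python3 -m pendant '[{"delta_pos":[0.002,0,0],"spin":0},{"delta_pos":[0.004,0,0],"spin":0},{"delta_pos":[0.005,0,0],"spin":0},{"delta_pos":[0.005,0,0],"spin":0}]' >/dev/null; python3 chp.py; python3 -m pendant '[{"delta_pos":[0,0,0],"spin":0},{"delta_pos":[0,0,0],"spin":0},{"delta_pos":[0,0,0],"spin":0},{"delta_pos":[0,0,0],"spin":0}]' 1 20; python3 -m pendant '[{"delta_pos":[0,0,0],"spin":0},{"delta_pos":[0,0,0],"spin":0},{"delta_pos":[0,0,0],"spin":0},{"delta_pos":[0,0,0],"spin":0}]' - 8;python3 -m pendant '[{"delta_pos":[0,0,0],"spin":0},{"delta_pos":[0,0,0],"spin":0},{"delta_pos":[0,0,0],"spin":0},{"delta_pos":[0,0,0],"spin":0}]' - 3; python3 chp.py
```

```text
28.25 [0.6061 0.0606 0.0493] [-1.7 -0.2 -0.5] [ 0.02  0.16 -0.02]
t: 28.65
tool_pos: [0.606, 0.0606, 0.0494]
orientation: [-3.139, 0.016, -0.029]
force: [-0.7, 0.5, 0.0]
opening: 0.0222
t: 29.05
tool_pos: [0.6059, 0.0606, 0.0493]
orientation: [-3.139, 0.016, -0.029]
force: [-0.8, 0.1, 0.0]
opening: 0.022
t: 29.45
tool_pos: [0.606, 0.0606, 0.0493]
orientation: [-3.139, 0.016, -0.029]
force: [-1.6, -1.0, -0.7]
opening: 0.0221
   29.45 [0.606  0.0606 0.0493] [-1.6 -1.  -0.7] [-0.01  0.11  0.05]
```

```bash
python3 -m pendant '[{"delta_pos":[0,0,0],"spin":0},{"delta_pos":[0,0,0],"spin":0},{"delta_pos":[0,0,0],"spin":0},{"delta_pos":[0,0,0],"spin":0},{"delta_pos":[0,0,0],"spin":0}]' -0.1; python3 - <<'E'
import cv2
from h import *
d=robot.read_camera("wrist");cv2.imwrite("pics/wrist12.png",d["color"])
d=robot.read_camera("scene"); cv2.imwrite("pics/scene12c.png",cv2.resize(d["color"][130:200,280:350],None,fx=8,fy=8,interpolation=cv2.INTER_CUBIC))
E
```

```text
t: 29.95
tool_pos: [0.606, 0.0606, 0.0494]
orientation: [-3.139, 0.016, -0.029]
force: [0.0, 0.3, -0.1]
opening: 0.0506
```

View pics/wrist12.png

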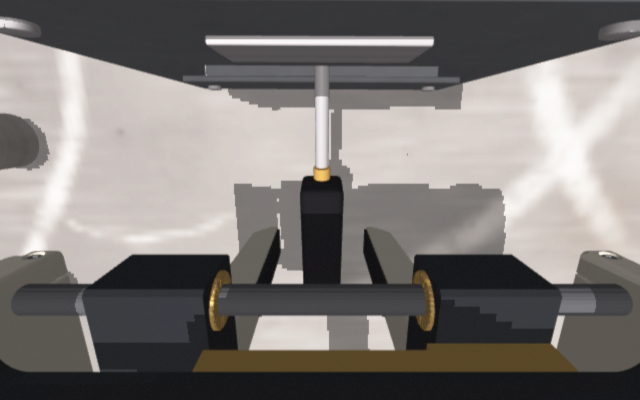

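The jaws are open and clear of the handle, which stays put at (322,178–285). I'll withdraw straight up, then back.

```bash
python3 -m pendant '[{"delta_pos":[0,0,-0.01],"spin":0},{"delta_pos":[0,0,-0.03],"spin":0},{"delta_pos":[-0.005,0,-0.06],"spin":0},{"delta_pos":[-0.02,0,-0.09],"spin":0},{"delta_pos":[-0.06,0,-0.12],"spin":0},{"delta_pos":[-0.1,0,-0.15],"spin":0},{"delta_pos":[-0.1,0,-0.15],"spin":0},{"delta_pos":[-0.1,0,-0.15],"spin":0}]'; python3 - <<'E'
import cv2
from h import *
d=robot.read_camera("wrist");cv2.imwrite("pics/wrist13.png",d["color"])
for c in("scene","wrist","top"):
  d=robot.read_camera(c)
  if c=="scene": cv2.imwrite("pics/scene13c.png",cv2.resize(d["color"][120:220,250:370],None,fx=6,fy=6,interpolation=cv2.INTER_CUBIC))
  if c=="top": cv2.imwrite("pics/top13.png",d["color"])
  for l in("gauge","end_bar"):
    for m in robot.mark_of(c,l): print(c,l,round(m["score"],2),(d["R"].T@(np.array(m["location"])-d["t"])).round(4))
E
```

```text
t: 30.85
tool_pos: [0.504, 0.0614, 0.1997]
orientation: [-3.139, 0.016, -0.037]
force: [0.9, -0.4, 0.4]
opening: 0.0509
scene gauge 0.73 [ 4.485e-01 -6.434e-01  3.000e-04]
scene gauge 0.64 [0.6065 0.0578 0.0433]
scene gauge 0.56 [ 0.4061 -0.399  -0.0006]
scene end_bar 0.6 [ 0.4429 -0.5297  0.0023]
wrist gauge 0.89 [0.6095 0.0593 0.0462]
wrist gauge 0.41 [ 0.5504  0.301  -0.0013]
top gauge 0.71 [0.6078 0.0596 0.0408]
top gauge 0.69 [ 0.4551 -0.648  -0.0023]
top gauge 0.53 [ 4.05e-01 -4.01e-01 -2.00e-04]
top end_bar 0.74 [ 0.4178 -0.8399  0.0061]
top end_bar 0.66 [ 0.4452 -0.5283  0.0076]
top end_bar 0.59 [ 0.6883 -0.2864  0.0031]
```

View pics/wrist13.png

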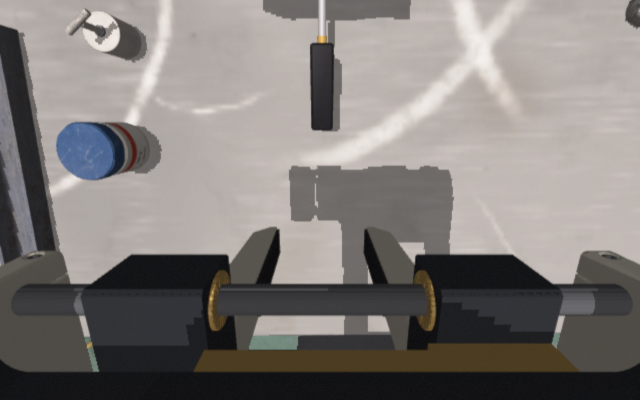

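View pics/scene13c.png

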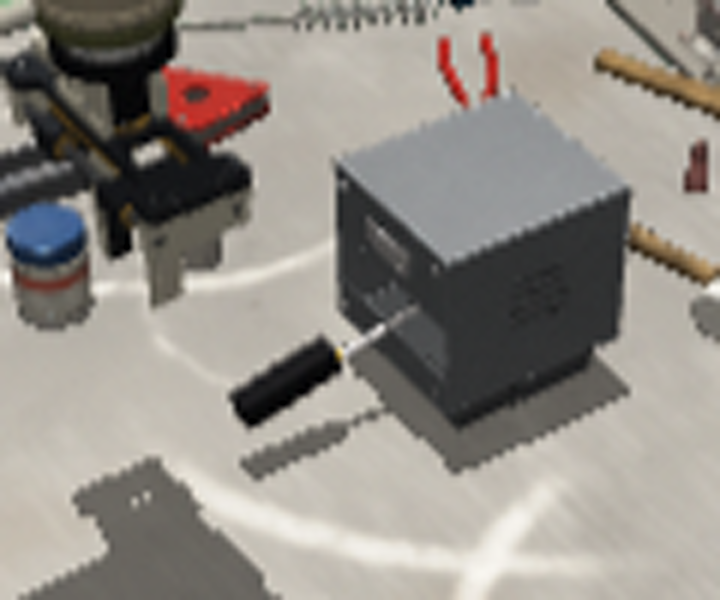

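View pics/top13.png

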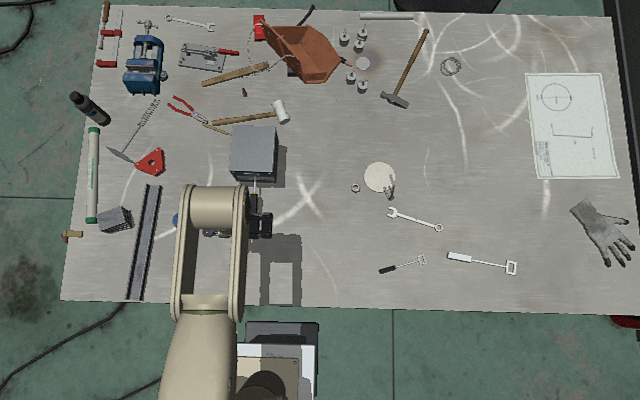

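```bash
python3 -c "
from plant import robot
print(robot.close_job())"
```

```text
the job is handed in; nothing more can be done
None
```

The window gauge is hanging in the locker: the far bar lies on the hook's arm behind the tip and the rod rests on the sill. I handed it in at about 31 s of the 51 s allowed, and no verdict came back.

**How it went:** I gripped the handle and passed the window in level, sliding softly until it met the tip's front face at about 4.5 N, roughly 88 mm behind the front. I tilted it up on the sill, but too steeply to clear behind the tip, so I took part of the tilt back against the front panel's lower edge. Then I let it down and opened the jaws after easing the grip. Forces on the locker, judged from the wrist readings taken after each step, came to about 10 N at most, against the 20 N limit.

**Last checks:**
- **Hooked:** before letting go, a light pull back was stopped by the tip at about 5 N, so the bar is behind it. The force and torque readings fitted support at both the sill and the hook.
- **At rest:** after release the handle stayed put near (0.608, 0.059, 0.043). That fits a tilt of about 0.23 rad and the bar close to the locker's middle plane. The robot is clear of everything.
- **Bystanders:** the jar, plug and nut look unmoved.

**What disagreed or could not be seen:**
- The tilt read off the wrist pictures (about 0.22 rad) was well below what the contact heights gave (about 0.4 rad). I went with the contacts, and the later contacts agreed with them.
- The far bar inside the locker was never visible, so its final position is inferred from touch and geometry. So is its passing above the tip, with the bar at roughly 127 mm or more.

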